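Change the backup cartridges in a drop-front dock

TASK

Change the backup cartridges: pull the dock's front door fully down, take every used cartridge out of the dock and put it in the white tray, and slide each fresh cartridge from the blue pad, contact end first, fully home into a bay of its own. Then push the door up until it is shut. Leave the other things on the desk where they are.

Things in the scene. Friction and masses are not known exactly. Their poses are not given: they have to be found in the camera images.
- dock: Desktop backup dock, fixed, 200 deep (own x) x 237 wide (y) x 95 mm high. Origin: centre of its underside; x points from its front (door side, x=-100 mm) into the dock. Three level bays with centres at y=-80, 0, 80 mm; floor at z=45 mm, running out as an open ledge to x=-100 mm. Roof top z=95 mm; no roof over x<-40 mm. Hard stop inside each bay at x=+40 mm.
- bay0 (a point): Mouth of the bay at y=-80 mm: on the bay floor, where the rounded fronts (radius 13.5 mm, outer walls 6 mm; tops at z=95 mm) of the walls between the bays begin: dock frame (-54, -80, 45) mm. From 14 mm farther in, the bay is 53 mm wide and 28 mm high. The stop is 94 mm in from this point.
- bay1 (a point): The same for the middle bay: dock frame (-54, 0, 45) mm. A cartridge fully home has its nose at the stop (dock x=40 mm) and its tail at dock x=-90 mm: 36 mm of it stand out before this mouth, over the ledge, where it can be gripped from above.
- bay2 (a point): The same for the third bay: dock frame (-54, 80, 45) mm.
- door (a joint): Bottom-hinged front door of the dock (panel 234 wide, 55 high, 10 mm thick): 0 shut (upright), 1.55 rad fully down (level, reaching towards the robot, inner face up at z=40 mm). It starts shut or a little ajar. The hinge runs along the dock's y and is stiff: the door stays where it is left and takes about 2 to 5 N at the handle to move.
- door_hinge (a point): Middle of the door's hinge line: dock frame (-100, 0, 40) mm.
- door_handle (a point): Middle of the handle: a round steel bar 10 mm thick, 120 mm long along the dock's y, on two end posts, 100 mm from the hinge line and 5 mm outside the panel's inner face; 40 mm open space between bar and panel edge. It can be pinched from above, door up or down: shut, it is 140 mm above the desk, fully down about 37 mm.
- tray: White open tray, fixed, 180 (own x) x 270 (y) x 30 mm high, walls 5 mm, floor 5 mm thick. Origin: centre of the underside.
- pad: Blue pad on the desk, fixed, 200 (own x) x 280 (y) x 3 mm, on which the fresh cartridges lie. Origin: centre of the underside. Pad and tray are on either side of the dock, which one where varies.
- fresh0: Flat grey data cartridge, 130 long (own x) x 50 wide (y) x 22 mm thick (z), about 150 g, lying flat. Origin: centre of the underside. Its brass contact end (nose) is at +x, its ribbed grip end (tail) at -x. A fresh one, on the pad at the start with its nose away from the robot. Two or three of the three are there.
- fresh0_nose (a point): Middle of that cartridge's nose face, 65 mm ahead of and 11 mm above its origin.
- fresh1: Flat grey data cartridge, 130 long (own x) x 50 wide (y) x 22 mm thick (z), about 150 g, lying flat. Origin: centre of the underside. Its brass contact end (nose) is at +x, its ribbed grip end (tail) at -x. A fresh one, on the pad at the start with its nose away from the robot. Two or three of the three are there.
- fresh1_nose (a point): Middle of that cartridge's nose face, 65 mm ahead of and 11 mm above its origin.
- fresh2: Flat grey data cartridge, 130 long (own x) x 50 wide (y) x 22 mm thick (z), about 150 g, lying flat. Origin: centre of the underside. Its brass contact end (nose) is at +x, its ribbed grip end (tail) at -x. A fresh one, on the pad at the start with its nose away from the robot. Two or three of the three are there.
- fresh2_nose (a point): Middle of that cartridge's nose face, 65 mm ahead of and 11 mm above its origin.
- old0: Flat grey data cartridge, 130 long (own x) x 50 wide (y) x 22 mm thick (z), about 150 g, lying flat. Origin: centre of the underside. Its brass contact end (nose) is at +x, its ribbed grip end (tail) at -x. A used one, fully home in the dock's bay at y=-80 mm at the start. Two or three of the three are there.
- old1: Flat grey data cartridge, 130 long (own x) x 50 wide (y) x 22 mm thick (z), about 150 g, lying flat. Origin: centre of the underside. Its brass contact end (nose) is at +x, its ribbed grip end (tail) at -x. A used one, fully home in the dock's bay at y=0 mm at the start. Two or three of the three are there.
- old2: Flat grey data cartridge, 130 long (own x) x 50 wide (y) x 22 mm thick (z), about 150 g, lying flat. Origin: centre of the underside. Its brass contact end (nose) is at +x, its ribbed grip end (tail) at -x. A used one, fully home in the dock's bay at y=80 mm at the start. Two or three of the three are there.
- mug: Bystander, to be left alone: white mug, 80 mm across, 95 mm tall. Origin: centre of the underside.
- mouse: Bystander, to be left alone: black computer mouse, 105 x 60 x 33 mm. Origin: centre of the underside.
- stapler: Bystander, to be left alone: dark stapler, 135 x 34 x 45 mm. Origin: centre of the underside.
- phone: Bystander, to be left alone: flat black phone, 150 x 72 x 9 mm. Origin: centre of the underside.
Not all that is in view belongs to the job. Leave any purple look-alike of the old2 alone. What is shaped like the fresh2 but red is not meant.

How it is judged (in metres and radians):
On the way, in this order (a step that is already met when the one before it is completed fails the run):
1. the dock's door is pulled fully down (value of joint door above 1.35 rad), for 0.2 s.
2. with the door still down, every used cartridge is in the tray and every fresh one is home in a bay, in any order (value of joint door above 0.8 rad and x of each of fresh0_nose, fresh1_nose, fresh2_nose in the frame of dock above 0.033 m and z of fresh0_nose in the frame of dock between 0.05 and 0.066 m and angle between the x axis of each of fresh0, fresh1, fresh2 and the x axis of dock, either way round below 0.08 rad and (y of fresh0_nose in the frame of dock between -0.088 and -0.072 m or y of fresh0_nose in the frame of dock between -0.008 and 0.008 m or y of fresh0_nose in the frame of dock between 0.072 and 0.088 m) and linear speed of each of fresh0, fresh1, fresh2, old0, old1, old2 below 0.03 m/s and z of fresh1_nose in the frame of dock between 0.05 and 0.066 m and (y of fresh1_nose in the frame of dock between -0.088 and -0.072 m or y of fresh1_nose in the frame of dock between -0.008 and 0.008 m or y of fresh1_nose in the frame of dock between 0.072 and 0.088 m) and z of fresh2_nose in the frame of dock between 0.05 and 0.066 m and (y of fresh2_nose in the frame of dock between -0.088 and -0.072 m or y of fresh2_nose in the frame of dock between -0.008 and 0.008 m or y of fresh2_nose in the frame of dock between 0.072 and 0.088 m) and x of old0 in the frame of tray between -0.085 and 0.085 m and y of old0 in the frame of tray between -0.125 and 0.125 m and z of old0 in the frame of tray between -0.005 and 0.06 m and x of old1 in the frame of tray between -0.085 and 0.085 m and y of old1 in the frame of tray between -0.125 and 0.125 m and z of old1 in the frame of tray between -0.005 and 0.06 m and x of old2 in the frame of tray between -0.085 and 0.085 m and y of old2 in the frame of tray between -0.125 and 0.125 m and z of old2 in the frame of tray between -0.005 and 0.06 m), for 0.2 s.
At the end, for the whole second after the job is handed in: The door is shut (below 0.06 rad); every fresh cartridge lies in a bay of its own, contact end first and within 7 mm of the stop; every used cartridge lies within the tray; all at rest (value of joint door below 0.06 rad and x of each of fresh0_nose, fresh1_nose, fresh2_nose in the frame of dock above 0.033 m and z of fresh0_nose in the frame of dock between 0.05 and 0.066 m and angle between the x axis of each of fresh0, fresh1, fresh2 and the x axis of dock, either way round below 0.08 rad and (y of fresh0_nose in the frame of dock between -0.088 and -0.072 m or y of fresh0_nose in the frame of dock between -0.008 and 0.008 m or y of fresh0_nose in the frame of dock between 0.072 and 0.088 m) and linear speed of each of fresh0, fresh1, fresh2, old0, old1, old2 below 0.03 m/s and z of fresh1_nose in the frame of dock between 0.05 and 0.066 m and (y of fresh1_nose in the frame of dock between -0.088 and -0.072 m or y of fresh1_nose in the frame of dock between -0.008 and 0.008 m or y of fresh1_nose in the frame of dock between 0.072 and 0.088 m) and z of fresh2_nose in the frame of dock between 0.05 and 0.066 m and (y of fresh2_nose in the frame of dock between -0.088 and -0.072 m or y of fresh2_nose in the frame of dock between -0.008 and 0.008 m or y of fresh2_nose in the frame of dock between 0.072 and 0.088 m) and x of old0 in the frame of tray between -0.085 and 0.085 m and y of old0 in the frame of tray between -0.125 and 0.125 m and z of old0 in the frame of tray between -0.005 and 0.06 m and x of old1 in the frame of tray between -0.085 and 0.085 m and y of old1 in the frame of tray between -0.125 and 0.125 m and z of old1 in the frame of tray between -0.005 and 0.06 m and x of old2 in the frame of tray between -0.085 and 0.085 m and y of old2 in the frame of tray between -0.125 and 0.125 m and z of old2 in the frame of tray between -0.005 and 0.06 m); the robot touches nothing.
It fails at once if another thing on the desk is moved more than 50 mm (distance of any of mug, mouse, stapler, phone from where it was at the start of the episode above 0.05 m).
Of fresh0, fresh1, fresh2 only 2 to 3 are there at a start; the rules pass over those that are not, and their reading is None.
Of old0, old1, old2 only 2 to 3 are there at a start; the rules pass over those that are not, and their reading is None.
At some moment in a run one of fresh0, fresh1, fresh2 may be knocked a few centimetres aside while the robot is not near it.
It also fails if it takes over 210 s, if anything falls off the work surface, if the arm or the gripper's body presses on something with over 40 N, if the wrist force passes 120 N, or if a joint passes its speed limit or range.

ROBOT

A 6-joint arm with a two-finger parallel gripper is mounted at the origin on the work surface. World frame = base frame: x ahead of the robot, y to its left, z up, the work surface at z = 0. Lengths are in m, angles in degrees, forces in N, time in s.
With the tool pointing down it reaches from about 0.4 to 0.825 m from the base axis. Payload 7 kg.
Tool frame: the origin (TCP) lies at the very end of the fingers, on their centre line; the grasp point (between the pads) lies 19 mm behind it (r.grasp_offset is the z of the grasp point in the tool frame, in m); z points along the fingers, y is the direction in which the jaws open and shut (so a half turn about z gives the same grasp; the last joint's range is limited). The gripper opens to 88 mm and grips with 3 to 60 N. Pads are 19 mm wide; open, the fingers measure 130 mm over their backs; the gripper's body (78 mm by 193 mm) begins 47 mm behind the grasp point.
Start: joints at [-54.311, 20.546, 0.682, 0, -70.136, -16.507], TCP at [0.222, -0.638, 0.227] pointing down, gripper open.
Joint ranges: [-176.03, 176.03], [-82.01, 121.73], [-58.28, 71.71], [-173.87, 95.51], [-174.79, -0.11], [-173.66, 173.66]. Speed limits (degrees/s): [136.94, 136.94, 172.46, 180, 180, 180].

INTERFACE

Orientations are given as [roll, pitch, yaw] about the fixed x, y, z axes, in that order (R = Rz(yaw) Ry(pitch) Rx(roll)).
In Python, from plant import r gives the robot as it stands.
- The arm moves only by the tool carry_out, never from a script. Its argument "plan" is a list of rows, each a list of 6 numbers: the shift along the world's x, y, z in m, then the turn, a rotation vector about the world's x, y, z in rad. In form: [[tx, ty, tz, wx, wy, wz], ...]. A call has 1 to 12 rows; each row shifts and turns the pose as measured when the row begins; what a row does not reach is not made up. A row lasts 1/12 s, in which the tool goes at most 41.7 mm and 7.16 degrees, less where a joint would pass 70% of its speed; a pose out of reach is approached as far as the arm can. A call with a gripper value outside its range is refused whole. "fingers" is the closure, from -1 (fully open) to 1 (shut), set as the call begins (left out, the last holds). The fingers move at their own pace and stop on an object; "force" is the grip in N (left out, the last holds). Time passes only in rows, so rows that do not move let the fingers close. It gives the time, the measured TCP pose, the force and the opening at its end, in the units of the state.
- r.get_state(): the state, without advancing time (a new reading comes with each control period).
- r.capture(name): name is "side" or "top" or "wrist"; returns the picture (420x560x3 uint8, red, green, blue); there is no depth.
- r.camera_model(name): a dict with "fov_y" (degrees; the focal length in pixels is half the picture's height over the tangent of half this angle, whatever the lens; pixels are square), "cx", "cy" (the principal point, pixels), "R" (3x3) and "t" (3): a world point X has camera coordinates R X + t; the wrist camera has in their place "mount" (4x4, takes a point from camera to tool coordinates, whose origin is the TCP and whose axes are the flange's). Camera axes: x right, y down, z forward; pixel columns grow to the right and rows downward; lengths in m; the calibration is good to about 2 mm. A picture is of the moment at which its call begins: read the wrist's pose just before it. camera_model takes no time and is no camera call.
- r.close_job(): hands the job in, once; it reports no verdict.
The state is a dict: "time_s": time; "joints": joint angles; "qd": joint speeds; "joint_torque": joint torques, N m; "tcp_pos": TCP position; "eef_rot": TCP orientation; "contact_force": force on the tool from outside, world axes, zero at the start; "moment": the same for the moment, N m; "gripper_width": finger opening in m.
Only numpy, scipy, OpenCV 4.12 (cv2) and the standard library are available. Lean on these libraries where they do the work, as an engineer would, in place of code of your own. Each camera call takes 0.05 s, during which the arm holds its last target.

## Working session

There is one attempt and no reset: what is moved stays moved. The work goes in short steps, Python scripts to look and compute and a tool call to move; the robot and the scene stay as the last step left them, time stands still between calls to the robot, and variables do not carry over. Pictures are saved under pics/ and viewed, and the job is handed in when it is done.

Besides the shell and the picture viewer there is one more tool, called after "Emit:" as name(argument=value, ...), one argument or row to a line, values as JSON. carry_out: Moves the arm, as the interface text tells. Its arguments: {"type":"object","properties":{"plan":{"type":"array"},"fingers":{"type":"number"},"force":{"type":"number"}},"required":["plan"]}

```bash
ls; mkdir -p pics; cat > h.py <<'E'
import numpy as np, cv2
from plant import r
def cap(n,f):
    im=r.capture(n); cv2.imwrite('pics/'+f+'.png',im[:,:,::-1]); return im
def cam(n): return r.camera_model(n)
def K(c):
    f=210/np.tan(np.radians(c['fov_y']/2)); return f,c['cx'],c['cy']
def ray(n,u,v):
    c=cam(n); f,cx,cy=K(c); R=np.array(c['R']);t=np.array(c['t'])
    d=R.T@np.array([(u-cx)/f,(v-cy)/f,1]); return -R.T@t,d
def onz(n,u,v,z):
    o,d=ray(n,u,v); return o+d*(z-o[2])/d[2]
def proj(n,X):
    c=cam(n); f,cx,cy=K(c); p=np.array(c['R'])@np.array(X)+np.array(c['t']); return p[0]/p[2]*f+cx,p[1]/p[2]*f+cy
E
python3 - <<'E'
from h import *
s=r.get_state();print(s)
for n in('side','top','wrist'): cap(n,n+'0');print(cam(n))
E
```

```text
pics
{'time_s': 0.0, 'joints': array([-5.43123442e+01,  2.05913675e+01,  6.34962163e-01, -1.93815536e-02,
       -7.01355508e+01, -1.65075382e+01]), 'qd': array([-0.05254663,  0.0867675 ,  0.05999721, -0.02956351,  0.0167692 ,
       -0.01332731]), 'joint_torque': array([ 1.23708454e-03, -5.82721031e+01,  2.93056995e+01,  6.99707955e+00,
        6.86865402e-03, -1.83443558e-04]), 'tcp_pos': array([ 0.22158838, -0.63708837,  0.2256348 ]), 'eef_rot': array([ 1.79906657e+02, -8.66199351e-03, -1.60826476e+02]), 'contact_force': array([ 0.10010679, -0.62034051, -0.46275413]), 'moment': array([ 0.04259116, -0.0134137 , -0.03212867]), 'gripper_width': 0.08799447214152879}
{'fov_y': 45.72805330860852, 'cx': 278.6464039369535, 'cy': 202.773871740482, 'R': array([[ 0.82671445, -0.56260978, -0.0036673 ],
       [-0.37177946, -0.54138753, -0.75410847],
       [ 0.42228337,  0.62479579, -0.65673965]]), 't': array([-0.37277519,  0.31026511,  1.49972557])}
{'fov_y': 55.42340859904327, 'cx': 282.7709104960389, 'cy': 208.99087685640504, 'R': array([[ 0.01749277, -0.9998353 , -0.00483446],
       [-0.98661232, -0.01647691, -0.1622487 ],
       [ 0.16214232,  0.00760792, -0.98673805]]), 't': array([0.08749613, 0.5317586 , 1.22195874])}
{'fov_y': 63.22190725966487, 'cx': 276.4798695481227, 'cy': 207.72869918210048, 'mount': array([[-1.97087044e-03, -9.62750589e-01, -2.70383835e-01,
         7.29115361e-02],
       [ 9.99997805e-01, -2.08970012e-03,  1.51613769e-04,
         1.63861308e-03],
       [-7.10987378e-04, -2.70382943e-01,  9.62752595e-01,
        -1.57230314e-01],
       [ 0.00000000e+00,  0.00000000e+00,  0.00000000e+00,
         1.00000000e+00]])}
```

View pics/top0.png

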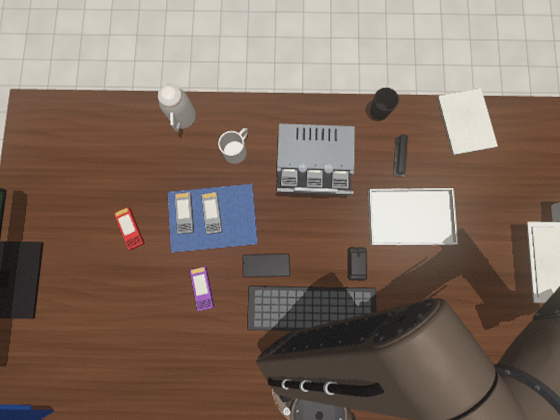

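View pics/side0.png

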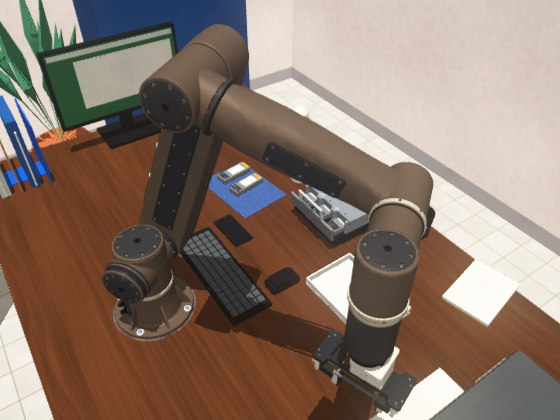

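```bash
python3 - <<'E'
from h import *
im=cv2.imread('pics/top0.png')
a=cv2.resize(im[110:210,260:360],None,fx=6,fy=6,interpolation=cv2.INTER_CUBIC)
cv2.imwrite('pics/crop0.png',a)
b=cv2.resize(im[170:260,110:265],None,fx=5,fy=5,interpolation=cv2.INTER_CUBIC)
cv2.imwrite('pics/crop1.png',b)
hsv=cv2.cvtColor(im,cv2.COLOR_BGR2HSV)
for nm,lo,hi,z in(('blue',(100,100,40),(125,255,255),.003),):
    m=cv2.inRange(hsv,lo,hi); m[:, :150]=0;m[260:]=0
    m=cv2.morphologyEx(m,cv2.MORPH_CLOSE,np.ones((5,5)))
    cs,_=cv2.findContours(m,0,2); c=max(cs,key=cv2.contourArea); R=cv2.minAreaRect(c);print(nm,R)
    print(np.array([onz('top',*p,z) for p in cv2.boxPoints(R)]).round(3))
m=cv2.inRange(hsv,(0,0,190),(180,60,255)); m[:,:360]=0;m[:,465:]=0;m[:180]=0;m[255:]=0
c=max(cv2.findContours(m,0,2)[0],key=cv2.contourArea);R=cv2.minAreaRect(c);print('tray',R)
print(np.array([onz('top',*p,.03) for p in cv2.boxPoints(R)]).round(3), onz('top',*R[0],.03))
# dock roof rough corners
for p in((278,125),(355,126),(354,170),(277,168)): print(p,onz('top',*p,.095).round(3))
for p in((277,192),(353,192)): print('handle',p,onz('top',*p,.14).round(3))
for n,p in dict(mug=(233,152),phone=(266,265),mouse=(358,264),stap=(401,155)).items(): print(n,onz('top',*p,.02).round(3))
E
```

```text
blue ((211.44210815429688, 217.8774871826172), (59.44104766845703, 85.3755874633789), 84.68545532226562)
[[0.586 0.482 0.003]
 [0.618 0.203 0.003]
 [0.423 0.179 0.003]
 [0.393 0.452 0.003]]
tray ((410.5, 216.5), (55.0, 81.0), 90.0)
[[ 0.602 -0.183  0.03 ]
 [ 0.607 -0.444  0.03 ]
 [ 0.43  -0.435  0.03 ]
 [ 0.425 -0.18   0.03 ]] [ 0.51498314 -0.31055824  0.03      ]
(278, 125) [0.789 0.116 0.095]
(355, 126) [ 0.79  -0.126  0.095]
(354, 170) [ 0.647 -0.121  0.095]
(277, 168) [0.65  0.116 0.095]
handle (277, 192) [0.565 0.114 0.14 ]
handle (353, 192) [ 0.568 -0.11   0.14 ]
mug [0.722 0.265 0.02 ]
phone [0.354 0.147 0.02 ]
mouse [ 0.362 -0.143  0.02 ]
stap [ 0.721 -0.289  0.02 ]
```

View pics/crop0.png

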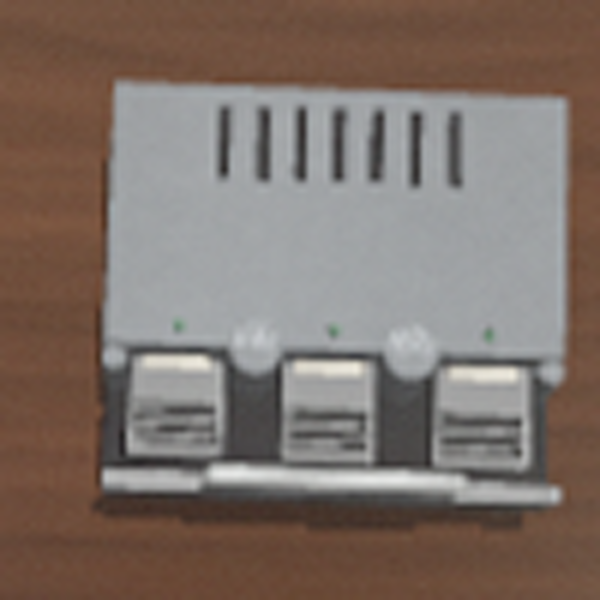

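View pics/crop1.png

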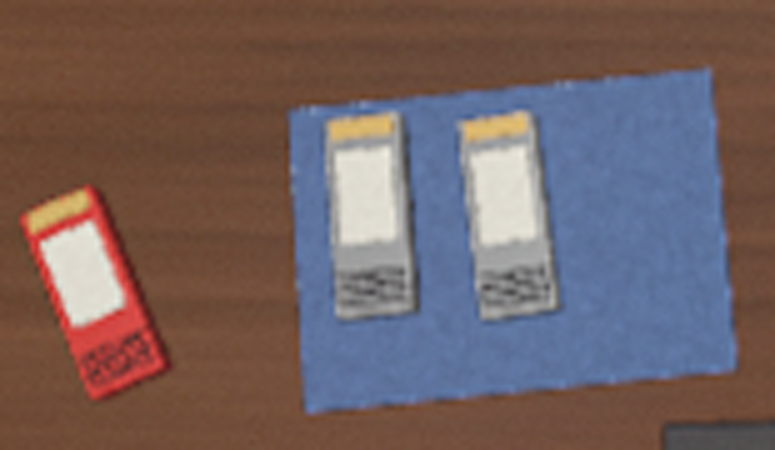

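Emit:
carry_out(
  plan=[
    [0.01,0.025,0.03,0,0,-0.1],
    [0.015,0.033,0.015,0,0,-0.1],
    [0.018,0.035,0.01,0,0,-0.1],
    [0.018,0.035,0.01,0,0,-0.035],
    [0.018,0.035,0.01,0,0,0],
    [0.018,0.035,0.01,0,0,0],
    [0.018,0.035,0,0,0,0],
    [0.018,0.035,0,0,0,0],
    [0.018,0.035,0,0,0,0],
    [0.018,0.035,0,0,0,0],
    [0.018,0.035,0,0,0,0],
    [0.018,0.035,0,0,0,0],
  ],
  fingers=-1,
  force=40,
)

```text
time_s: 1.15
tcp_pos: [0.426, -0.2147, 0.3077]
eef_rot: [179.3, -0.1, 178.4]
contact_force: [2.0, -0.7, -0.9]
gripper_width: 0.0875
```

Emit:
carry_out(
  plan=[
    [0.02,0.03,0,0,0,0],
    [0.02,0.03,0,0,0,0],
    [0.02,0.03,0,0,0,0],
    [0.02,0.03,0,0,0,0],
    [0.02,0.03,0,0,0,0],
    [0.02,0.03,0,0,0,0],
    [0.02,0.03,0,0,0,0],
    [0,0,0,0,0,0],
    [0,0,0,0,0,0],
  ],
)

```text
time_s: 1.9
tcp_pos: [0.5714, 0.0154, 0.3069]
eef_rot: [179.3, -0.0, 178.8]
contact_force: [-0.5, -0.0, -0.2]
gripper_width: 0.0878
```

```bash
cat >> h.py <<'E'
from scipy.spatial.transform import Rotation as Ro
def wpose():
    s=r.get_state(); T=np.eye(4); T[:3,:3]=Ro.from_euler('xyz',s['eef_rot'],degrees=True).as_matrix(); T[:3,3]=s['tcp_pos']
    return T@np.array(cam('wrist')['mount'])
def wcap(f):
    T=wpose(); im=cap('wrist',f); np.save('pics/'+f+'.npy',T); return im,T
def wz(T,u,v,z):
    f,cx,cy=K(cam('wrist')); d=T[:3,:3]@np.array([(u-cx)/f,(v-cy)/f,1]); o=T[:3,3]; return o+d*(z-o[2])/d[2]
def wproj(T,X):
    f,cx,cy=K(cam('wrist')); p=T[:3,:3].T@(np.array(X)-T[:3,3]); return p[0]/p[2]*f+cx,p[1]/p[2]*f+cy
def st():
    s=r.get_state(); print(round(s['time_s'],2),s['tcp_pos'].round(4),s['eef_rot'].round(2),s['contact_force'].round(1),round(s['gripper_width'],4))
E
python3 - <<'E'
from h import *
st(); wcap('w1')
E
```

```text
1.9 [0.5714 0.0154 0.3069] [ 1.7926e+02 -2.0000e-02  1.7883e+02] [-0.5 -0.  -0.2] 0.0878
```

View pics/w1.png

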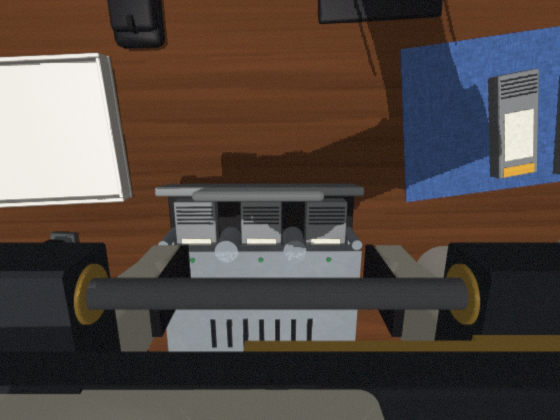

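```bash
python3 - <<'E'
from h import *
im=cv2.imread('pics/w1.png')
cv2.imwrite('pics/w1c.png',cv2.resize(im[175:355,150:370],None,fx=3.6,fy=3.3,interpolation=cv2.INTER_CUBIC))
E
```

```text
(no output)
```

View pics/w1c.png

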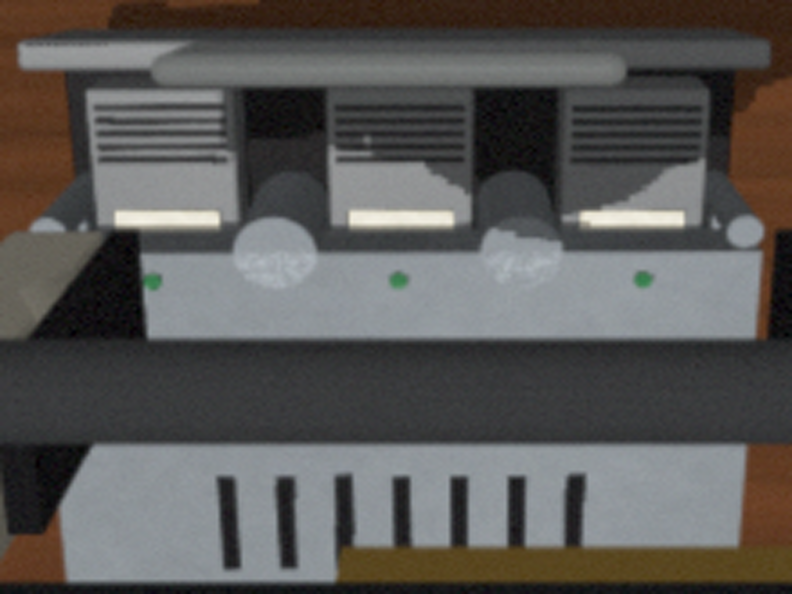

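```bash
python3 - <<'E'
from h import *
T=np.load('pics/w1.npy')
P=lambda u,v,z: wz(T,150+u/3.6,175+v/3.3,z).round(4)
print('cyl',P(275,253,.095),P(522,248,.095))
print('led',P(152,281,.095),P(398,280,.095),P(642,278,.095))
print('outer',P(47,230,.095),P(745,230,.095))
print('roof edge R',P(762,251,.095),'backL',P(66,581,.095))
print('cart front top',P(88,90,.067),P(237,88,.067),P(328,88,.067),P(472,88,.067),P(562,88,.067),P(708,86,.067))
print('handle ends',P(152,70,.14),P(627,68,.14))
t=lambda u,v,z: onz('top',260+u/6,110+v/6,z).round(4)
print('top roofback',t(115,82,.095),t(568,98,.095),'cyl',t(255,350,.095),t(410,355,.095),'front',t(105,345,.095),t(565,360,.095))
print('handle',t(205,475,.14),t(465,487,.14))
print('cart tails',t(128,456,.067),t(222,458,.067),t(435,466,.067),t(530,470,.067))
E
```

```text
cyl [ 0.6531 -0.0404  0.095 ] [0.6534 0.0394 0.095 ]
led [ 0.6626 -0.081   0.095 ] [ 0.6645 -0.0011  0.095 ] [0.666  0.0786 0.095 ]
outer [ 0.6424 -0.1128  0.095 ] [0.6486 0.1116 0.095 ]
roof edge R [0.6567 0.1174 0.095 ] backL [ 0.7865 -0.1222  0.095 ]
cart front top [ 0.5994 -0.1029  0.067 ] [ 0.5999 -0.0534  0.067 ] [ 0.6007 -0.0231  0.067 ] [0.6019 0.0249 0.067 ] [0.6027 0.0551 0.067 ] [0.6032 0.104  0.067 ]
handle ends [ 0.5751 -0.0631  0.14  ] [0.5778 0.0656 0.14  ]
top roofback [0.7935 0.1123 0.095 ] [ 0.7885 -0.1249  0.095 ] cyl [0.6499 0.0375 0.095 ] [ 0.6485 -0.0422  0.095 ] front [0.6513 0.1147 0.095 ] [ 0.6472 -0.1217  0.095 ]
handle [0.5741 0.0633 0.14  ] [ 0.5702 -0.0642  0.14  ]
cart tails [0.5993 0.1022 0.067 ] [0.5991 0.0531 0.067 ] [ 0.5966 -0.0582  0.067 ] [ 0.5953 -0.1077  0.067 ]
```

Emit:
carry_out(
  plan=[
    [0,-0.003,-0.005,-0.012,0,0.12],
    [0,-0.003,-0.01,0,0,0.12],
    [0,-0.003,-0.01,0,0,0.12],
    [0,-0.003,-0.01,0,0,0.12],
    [0,-0.003,-0.01,0,0,0.12],
    [0,0,-0.01,0,0,0.12],
    [0,0,-0.01,0,0,0.12],
    [0,0,-0.01,0,0,0.12],
    [0,0,-0.01,0,0,0.12],
    [0,0,-0.01,0,0,0.12],
    [0,0,-0.01,0,0,0.12],
    [0,0,0,0,0,0.12],
  ],
  fingers=-0.3,
)

```text
time_s: 2.95
tcp_pos: [0.5642, -0.0126, 0.1993]
eef_rot: [179.9, 0.2, -95.7]
contact_force: [-0.3, -0.4, 0.0]
gripper_width: 0.0567
```

Emit:
carry_out(
  plan=[
    [0.005,0.006,-0.02,0,0,0.05],
    [0.005,0.006,-0.02,0,0,0.03],
    [0,0,0,0,0,0],
    [0,0,0,0,0,0],
  ],
)

```text
time_s: 3.28
tcp_pos: [0.5725, -0.0051, 0.1599]
eef_rot: [180.0, 0.2, -90.8]
contact_force: [0.1, 0.0, 0.6]
gripper_width: 0.0569
```

```bash
python3 - <<'E'
from h import *
st(); cap('top','t2');cap('side','s2')
im=cv2.imread('pics/s2.png'); cv2.imwrite('pics/s2c.png',cv2.resize(im[120:300,240:420],None,fx=3.3,fy=3.3))
E
```

```text
3.28 [ 0.5725 -0.0051  0.1599] [179.99   0.2  -90.77] [0.1 0.  0.6] 0.0569
```

View pics/s2c.png

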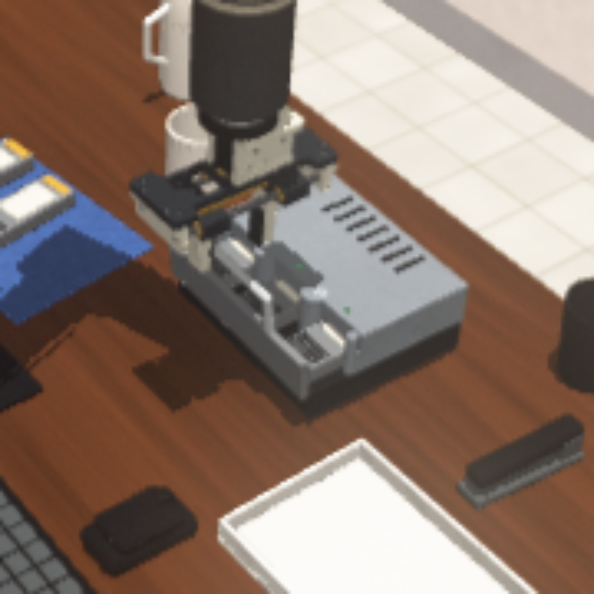

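Emit:
carry_out(
  plan=[
    [0.001,0.003,-0.02,0,0,0],
    [0,0,-0.019,0,0,0],
    [0,0,0,0,0,0],
  ],
)

```text
time_s: 3.63
tcp_pos: [0.5756, -0.0027, 0.1256]
eef_rot: [-179.5, 0.3, -91.0]
contact_force: [-0.9, -1.1, 0.4]
gripper_width: 0.057
```

Emit:
carry_out(
  plan=[
    [0,0,0,0,0,0],
    [0,0,0,0,0,0],
    [0,0,0,0,0,0],
    [0,0,0,0,0,0],
    [0,0,0,0,0,0],
  ],
  fingers=1,
  force=25,
)

```text
time_s: 4.05
tcp_pos: [0.5777, -0.0032, 0.1317]
eef_rot: [-179.2, 0.4, -91.1]
contact_force: [0.0, -0.5, 0.1]
gripper_width: 0.0292
```

Emit:
carry_out(
  plan=[
    [-0.002,0,-0.006,0,0,0],
    [0,0,-0.004,0,0,0],
    [0,0,-0.001,0,0,0],
    [0,0,0,0,0,0],
    [0,0,0,0,0,0],
    [0,0,0,0,0,0],
    [0,0,0,0,0,0],
  ],
)

```text
time_s: 4.63
tcp_pos: [0.5767, -0.0029, 0.1217]
eef_rot: [-179.0, 0.4, -91.0]
contact_force: [-0.8, 0.5, 1.5]
gripper_width: 0.0088
```

Emit:
carry_out(
  plan=[
    [-0.0156,0.0003,-0.0035,0,0,0],
    [-0.0149,0.0003,-0.006,0,0,0],
    [-0.0137,0.0003,-0.0082,0,0,0],
    [-0.0122,0.0002,-0.0103,0,0,0],
    [-0.0104,0.0002,-0.0121,0,0,0],
  ],
  force=20,
)

```text
time_s: 5.05
tcp_pos: [0.5182, -0.0012, 0.0859]
eef_rot: [-177.9, 0.5, -90.9]
contact_force: [1.5, -0.8, 2.3]
gripper_width: 0.009
```

Emit:
carry_out(
  plan=[
    [-0.0097,0,-0.0127,0,0.01,0],
    [-0.0072,0,-0.0132,0,0.01,0],
    [-0.0051,0,-0.0141,0,0.01,0],
    [-0.0029,0,-0.0147,0,0,0],
    [-0.0007,0,-0.016,0,0,0],
  ],
)

```text
time_s: 5.47
tcp_pos: [0.4954, -0.0003, 0.0162]
eef_rot: [-179.0, 0.6, -90.8]
contact_force: [-4.3, -0.8, 34.2]
gripper_width: 0.0093
```

Emit:
carry_out(
  plan=[
    [0,0,0.003,0,0.005,0],
    [0,0,0,0,0,0],
    [0,0,0,0,0,0],
    [0,0,0,0,0,0],
    [0,0,0,0,0,0],
  ],
  fingers=0.3,
)

```text
time_s: 5.88
tcp_pos: [0.4935, -0.0008, 0.0169]
eef_rot: [-179.7, 0.5, -90.8]
contact_force: [0.2, -0.2, 0.1]
gripper_width: 0.0298
```

Emit:
carry_out(
  plan=[
    [0,0,0.01,0,0,0],
    [0,0,0.03,0,0,0],
    [0,0,0.04,0,0,0],
    [0,0,0.04,0,0,-0.12],
    [0,0,0.04,0,0,-0.12],
    [0,0,0.03,0,0,-0.12],
    [0,0,0.02,0,0,-0.12],
    [0,0,0,0,0,-0.12],
    [0,0,0,0,0,-0.12],
    [0,0,0,0,0,-0.12],
    [0,0,0,0,0,-0.12],
    [0,0,0,0,0,-0.12],
  ],
)

```text
time_s: 6.88
tcp_pos: [0.4878, -0.0029, 0.2442]
eef_rot: [180.0, 1.3, -155.0]
contact_force: [0.7, 0.1, 0.1]
gripper_width: 0.0308
```

Emit:
carry_out(
  plan=[
    [0,0,0,0,0,-0.12],
    [0,0,0,0,0,-0.12],
    [0,0,0,0,0,-0.12],
    [0,0,0,0,0,-0.1],
    [0,0,0,0,0,0],
    [0,0,0,0,0,0],
  ],
  fingers=-0.35,
)

```text
time_s: 7.38
tcp_pos: [0.4856, -0.0033, 0.2466]
eef_rot: [179.8, 1.4, 177.3]
contact_force: [0.1, -0.6, -0.7]
gripper_width: 0.0584
```

```bash
python3 - <<'E'
from h import *
st(); cap('top','t3');wcap('w3');cap('side','s3')
E
```

```text
7.38 [ 0.4856 -0.0033  0.2466] [179.84   1.45 177.26] [ 0.1 -0.6 -0.7] 0.0584
```

View pics/w3.png

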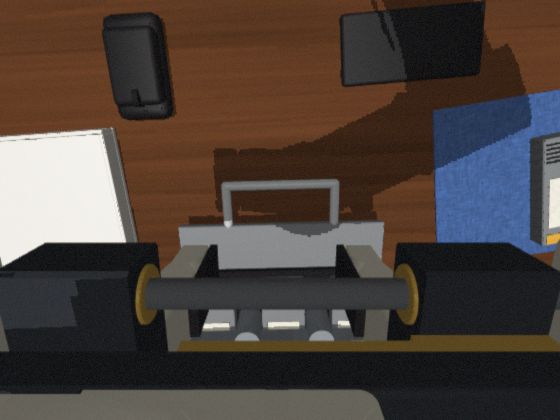

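View pics/s3.png

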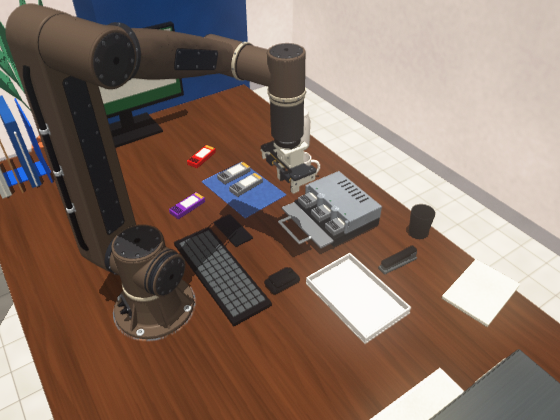

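```bash
python3 - <<'E'
from h import *
T=np.load('pics/w3.npy')
print('bar',wz(T,224,185,.037).round(4),wz(T,338,183,.037).round(4))
print('door far edge',wz(T,180,227,.04).round(4),wz(T,383,222,.04).round(4))
im=cv2.imread('pics/w3.png'); cv2.imwrite('pics/w3c.png',cv2.resize(im[170:360,160:400],None,fx=3.3,fy=3.1,interpolation=cv2.INTER_CUBIC))
im=cv2.imread('pics/t3.png'); cv2.imwrite('pics/t3c.png',cv2.resize(im[110:240,250:380],None,fx=4.5,fy=4.5,interpolation=cv2.INTER_CUBIC))
E
```

```text
bar [ 0.4917 -0.059   0.037 ] [0.4958 0.0659 0.037 ]
door far edge [ 0.537  -0.1127  0.04  ] [0.5426 0.1161 0.04  ]
```

View pics/w3c.png

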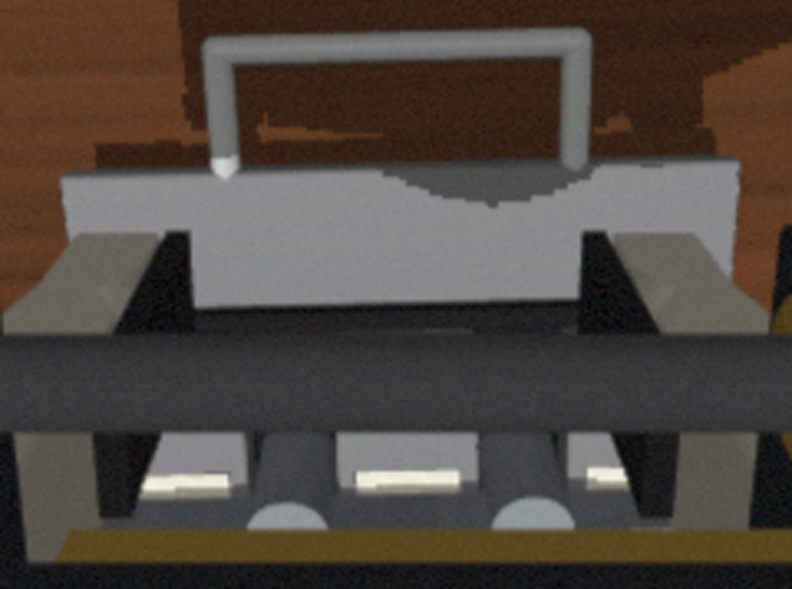

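View pics/t3c.png

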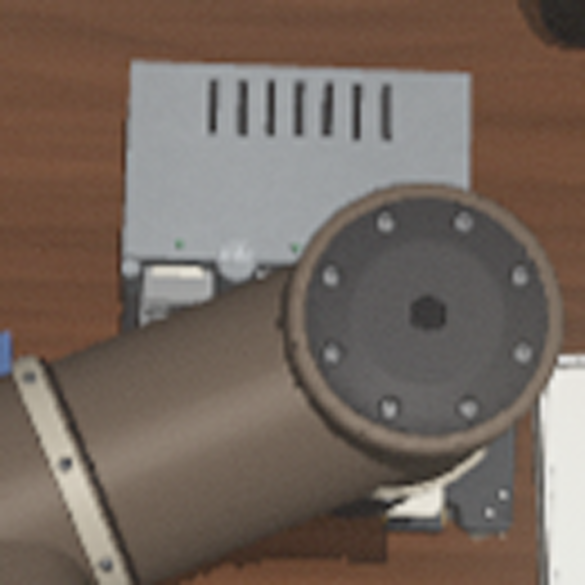

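Emit:
carry_out(
  plan=[
    [0.03,0.001,-0.02,0,0.02,0.02],
    [0.03,0.001,-0.02,0,0.005,0.004],
    [0.03,0.001,-0.025,0,0,0],
    [0.03,0,-0.025,0,0,0],
    [0.014,0,-0.03,0,0,0],
    [0,0,0,0,0,0],
    [0,0,0,0,0,0],
  ],
  fingers=-0.4,
)

```text
time_s: 8.12
tcp_pos: [0.6272, -0.0006, 0.1242]
eef_rot: [179.7, 0.5, 179.6]
contact_force: [0.6, 0.1, 2.4]
gripper_width: 0.0612
```

Emit:
carry_out(
  plan=[
    [-0.004,0.0005,-0.025,0,0.004,-0.012],
    [-0.001,0,-0.02,0,0.004,-0.003],
    [0,0,0,0,0,0],
  ],
)

```text
time_s: 8.37
tcp_pos: [0.6225, -0.0, 0.0806]
eef_rot: [179.7, 0.2, 178.9]
contact_force: [-0.1, -0.4, 0.1]
gripper_width: 0.0614
```

```bash
python3 - <<'E'
from h import *
st(); wcap('w4');cap('side','s4')
im=cv2.imread('pics/s4.png'); cv2.imwrite('pics/s4c.png',cv2.resize(im[150:270,260:400],None,fx=4.5,fy=4.5,interpolation=cv2.INTER_CUBIC))
E
```

```text
8.37 [ 0.6225 -0.      0.0806] [1.7969e+02 1.7000e-01 1.7894e+02] [-0.1 -0.4  0.1] 0.0614
```

View pics/w4.png

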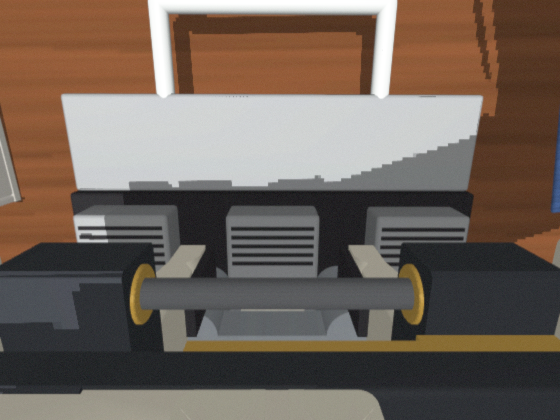

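View pics/s4c.png

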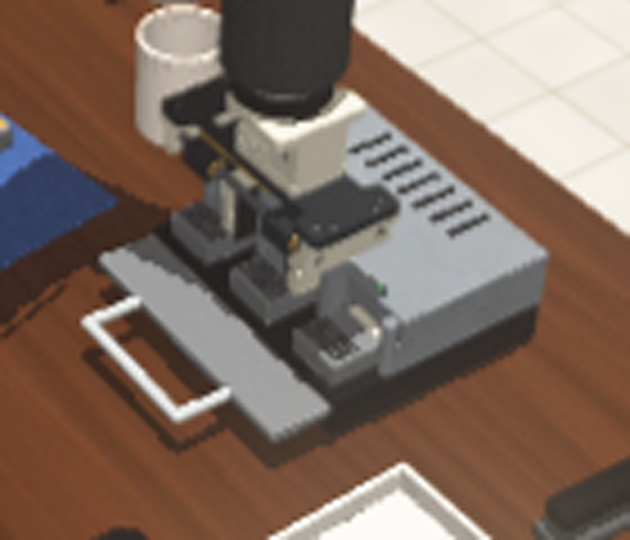

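```bash
python3 - <<'E'
from h import *
T=np.load('pics/w4.npy')
for u,v in((81,208),(179,207),(230,208),(317,208),(367,208),(464,209)): print(wz(T,u,v,.067).round(4))
print(wz(T,72,193,.045),wz(T,470,193,.045),wz(T,66,95,.04),wz(T,478,96,.04))
E
```

```text
[ 0.5949 -0.0992  0.067 ]
[ 0.5955 -0.0485  0.067 ]
[ 0.5966 -0.0221  0.067 ]
[0.5976 0.0231 0.067 ]
[0.5982 0.0492 0.067 ]
[0.5999 0.0999 0.067 ]
[ 0.59180464 -0.11585594  0.045     ] [0.59687014 0.11476829 0.045     ] [ 0.53786513 -0.11206242  0.04      ] [0.5429903  0.11470775 0.04      ]
```

Emit:
carry_out(
  plan=[
    [-0.003,0.0003,-0.016,0.004,0,0],
    [0,0,-0.013,0,0,0],
    [0,0,-0.003,0,0,0],
    [0,0,-0.001,0,0,0],
  ],
)

```text
time_s: 8.8
tcp_pos: [0.6257, 0.0016, 0.0589]
eef_rot: [179.3, 1.1, 179.2]
contact_force: [0.3, -0.4, 0.3]
gripper_width: 0.0612
```

Emit:
carry_out(
  plan=[
    [-0.006,-0.001,-0.009,0,0.015,-0.005],
  ],
)

```text
time_s: 8.88
tcp_pos: [0.6215, 0.0011, 0.0522]
eef_rot: [179.3, 0.5, 179.0]
contact_force: [-0.3, -0.4, -0.2]
gripper_width: 0.0611
```

Emit:
carry_out(
  plan=[
    [0,0,0,0,0,0],
  ],
)

```text
time_s: 8.97
tcp_pos: [0.6202, 0.0008, 0.0512]
eef_rot: [179.3, 0.4, 178.9]
contact_force: [-0.4, -0.2, -0.8]
gripper_width: 0.0612
```

Emit:
carry_out(
  plan=[
    [-0.001,0,-0.002,0,0,0],
    [0,0,0,0,0,0],
    [0,0,0,0,0,0],
    [0,0,0,0,0,0],
    [0,0,0,0,0,0],
  ],
  fingers=1,
  force=45,
)

```text
time_s: 9.38
tcp_pos: [0.6192, 0.0001, 0.0498]
eef_rot: [179.3, 0.4, 178.9]
contact_force: [0.1, 0.0, -1.3]
gripper_width: 0.0496
```

Emit:
carry_out(
  plan=[
    [-0.01,0.0002,0.0005,0,0,0],
    [-0.02,0.0005,0,0,0,0],
    [-0.025,0.0006,0,0,0,0],
    [-0.025,0.0006,0,0,0,0],
    [-0.025,0.0006,0,0,0,0],
    [-0.015,0.0003,0,0,0,0],
  ],
)

```text
time_s: 9.88
tcp_pos: [0.4965, 0.0033, 0.0494]
eef_rot: [179.3, 0.5, 178.8]
contact_force: [0.1, -0.1, -0.1]
gripper_width: 0.0496
```

Emit:
carry_out(
  plan=[
    [0,0,0.02,0,0,0],
    [0,-0.005,0.035,0,0,0],
    [-0.002,-0.03,0.025,0,0,0],
    [-0.003,-0.036,0,0,0,0],
    [-0.003,-0.036,0,0,0,0],
    [-0.003,-0.036,0,0,0,0],
    [-0.003,-0.036,0,0,0,0],
    [-0.003,-0.036,0,0,0,0],
    [-0.003,-0.036,0,0,0,0],
    [-0.003,-0.03,0,0,0,0],
    [0,-0.01,0,0,0,0],
    [0,0,0,0,0,0],
  ],
)

```text
time_s: 10.88
tcp_pos: [0.4589, -0.2967, 0.1346]
eef_rot: [179.2, 0.7, 179.3]
contact_force: [-0.4, -0.2, -1.2]
gripper_width: 0.0496
```

```bash
python3 - <<'E'
from h import *
st(); wcap('w5')
E
```

```text
10.88 [ 0.4589 -0.2967  0.1346] [179.19   0.68 179.31] [-0.4 -0.2 -1.2] 0.0496
```

View pics/w5.png

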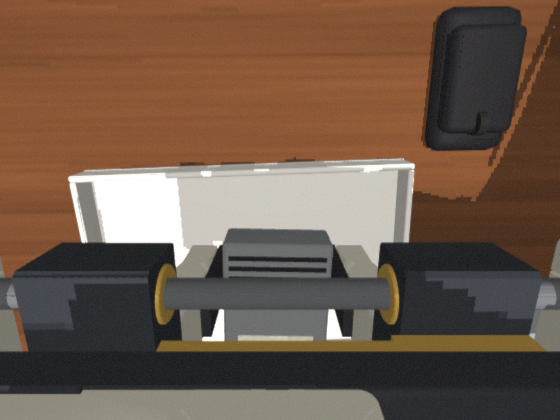

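```bash
python3 - <<'E'
from h import *
T=np.load('pics/w5.npy')
a,b=wz(T,78,176,.03),wz(T,412,161,.03);print(a.round(4),b.round(4),(a+b)/2,(b-a)[0]/(b-a)[1], np.linalg.norm(a-b))
E
```

```text
[ 0.432 -0.446  0.03 ] [ 0.4245 -0.1888  0.03  ] [ 0.42825585 -0.31740123  0.03      ] -0.028909595590790173 0.2573525469597993
```

Emit:
carry_out(
  plan=[
    [0.006,-0.01,-0.02,0,0.01,0],
    [0.004,-0.006,-0.03,0,0,0],
    [0,0,-0.03,0,0,0],
    [0,0,-0.022,0,0,0],
    [0,0,0,0,0,0],
  ],
)

```text
time_s: 11.35
tcp_pos: [0.4702, -0.3076, 0.032]
eef_rot: [179.2, 0.5, 179.4]
contact_force: [-0.3, 0.4, -1.9]
gripper_width: 0.0499
```

Emit:
carry_out(
  plan=[
    [0,-0.009,-0.009,0,0,0],
    [0,0,-0.008,0,0,0],
    [0,0,0,0,0,0],
  ],
)

```text
time_s: 11.6
tcp_pos: [0.4711, -0.3144, 0.0154]
eef_rot: [179.2, 0.4, 179.7]
contact_force: [-0.1, 0.3, -1.3]
gripper_width: 0.0499
```

Emit:
carry_out(
  plan=[
    [0,0,-0.004,0,0,0],
    [0,0,0,0,0,0],
  ],
)

```text
time_s: 11.77
tcp_pos: [0.4722, -0.3142, 0.0127]
eef_rot: [179.3, 0.6, 179.7]
contact_force: [-0.8, -0.2, -1.9]
gripper_width: 0.0497
```

Emit:
carry_out(
  plan=[
    [0,0,0,0,0,0],
    [0,0,0,0,0,0],
    [0,0,0,0,0,0],
    [0,0,0.02,0,0,0],
    [0,0,0.035,0,0,0],
    [0,0,0.035,0,0,0],
    [0,0,0.03,0,0,0],
    [0,0,0,0,0,0],
  ],
  fingers=-0.4,
)

```text
time_s: 12.43
tcp_pos: [0.4731, -0.3149, 0.1413]
eef_rot: [179.4, 0.8, 179.8]
contact_force: [0.8, -0.4, -0.6]
gripper_width: 0.0614
```

```bash
python3 - <<'E'
from h import *
st(); wcap('w6')
E
```

```text
12.43 [ 0.4731 -0.3149  0.1413] [179.4    0.77 179.76] [ 0.8 -0.4 -0.6] 0.0614
```

View pics/w6.png

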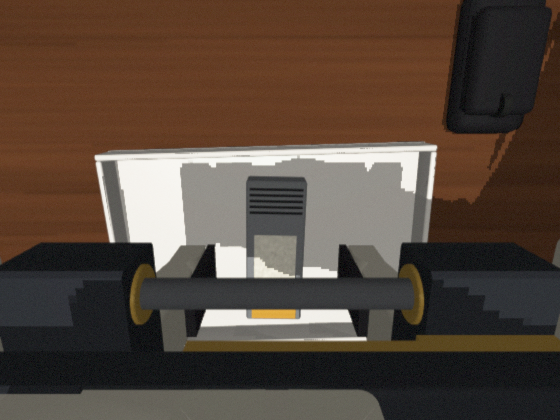

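Emit:
carry_out(
  plan=[
    [0.018,0.03,0,0,0.01,-0.008],
    [0.018,0.03,0,0,0,-0.008],
    [0.018,0.03,0,0,0,0],
    [0.018,0.03,0,0,0,0],
    [0.018,0.03,0,0,0,0],
    [0.018,0.03,0,0,0,0],
    [0.018,0.03,-0.01,0,0,0],
    [0.01,0.018,-0.02,0,0,0],
    [0,0,-0.01,0,0,0],
    [0,0,0,0,0,0],
  ],
)

```text
time_s: 13.32
tcp_pos: [0.6122, -0.0755, 0.0976]
eef_rot: [179.3, 0.5, 178.4]
contact_force: [-0.9, -1.4, 0.7]
gripper_width: 0.0614
```

Emit:
carry_out(
  plan=[
    [0.004,-0.004,-0.02,0,0.006,0.005],
    [0,0,-0.018,0,0,0],
    [0,0,-0.004,0,0,0],
    [0,0,0,0,0,0],
  ],
)

```text
time_s: 13.65
tcp_pos: [0.6154, -0.0809, 0.0545]
eef_rot: [179.3, 0.1, 178.7]
contact_force: [0.3, 0.5, 0.5]
gripper_width: 0.0612
```

Emit:
carry_out(
  plan=[
    [0.001,0.0008,-0.005,0,0,0],
    [0,0,0,0,0,0],
    [0,0,0,0,0,0],
  ],
)

```text
time_s: 13.9
tcp_pos: [0.6167, -0.0816, 0.0513]
eef_rot: [179.3, 0.2, 178.6]
contact_force: [0.4, -0.4, 0.8]
gripper_width: 0.0614
```

Emit:
carry_out(
  plan=[
    [0,0,0,0,0,0],
    [0,0,0,0,0,0],
    [0,0,0,0,0,0],
    [0,0,0,0,0,0],
    [0,0,0,0,0,0],
  ],
  fingers=1,
)

```text
time_s: 14.32
tcp_pos: [0.6175, -0.0818, 0.0541]
eef_rot: [179.3, 0.4, 178.6]
contact_force: [0.1, 0.1, -2.0]
gripper_width: 0.0493
```

Emit:
carry_out(
  plan=[
    [-0.01,0.0002,0,0,0,0],
    [-0.02,0.0005,0,0,0,0],
    [-0.025,0.0006,0,0,0,0],
    [-0.025,0.0006,0,0,0,0],
    [-0.025,0.0006,0,0,0,0],
    [-0.015,0.0003,0,0,0,0],
  ],
)

```text
time_s: 14.82
tcp_pos: [0.4935, -0.079, 0.0528]
eef_rot: [179.3, 0.5, 178.6]
contact_force: [0.2, 0.9, -1.1]
gripper_width: 0.0497
```

Emit:
carry_out(
  plan=[
    [0,0,0.02,0,0,0],
    [0,-0.005,0.03,0,0,0],
    [-0.002,-0.03,0.02,0,0,0.01],
    [-0.002,-0.036,0,0,0,0.01],
    [-0.002,-0.036,0,0,0,0.01],
    [-0.002,-0.036,0,0,0,0.01],
    [-0.002,-0.036,0,0,0,0.01],
    [-0.002,-0.036,0,0,0,0],
    [-0.002,-0.036,0,0,0,0],
    [0,-0.03,0,0,0,0],
    [0,-0.02,0,0,0,0],
    [0,0,0,0,0,0],
  ],
)

```text
time_s: 15.82
tcp_pos: [0.4642, -0.3908, 0.1274]
eef_rot: [179.4, 0.5, -177.9]
contact_force: [0.1, -0.0, -0.8]
gripper_width: 0.0494
```

Emit:
carry_out(
  plan=[
    [0.004,0.001,-0.02,0,0.008,-0.005],
    [0.003,0,-0.03,0,0,0],
    [0,0,-0.03,0,0,0],
    [0,0,-0.018,0,0,0],
    [0,0,0,0,0,0],
  ],
)

```text
time_s: 16.23
tcp_pos: [0.4686, -0.3907, 0.0274]
eef_rot: [179.4, 0.2, -178.6]
contact_force: [-0.1, 0.6, -1.5]
gripper_width: 0.0498
```

Emit:
carry_out(
  plan=[
    [0.003,0.002,-0.008,0,0,0],
    [0,0,-0.002,0,0,0],
    [0,0,0,0,0,0],
  ],
)

```text
time_s: 16.48
tcp_pos: [0.4714, -0.3876, 0.0176]
eef_rot: [179.4, 0.1, -178.5]
contact_force: [0.6, 0.2, -0.8]
gripper_width: 0.0497
```

Emit:
carry_out(
  plan=[
    [0,0,0,0,0,0],
    [0,0,0,0,0,0],
    [0,0,0,0,0,0],
    [0,0,0.02,0,0,0],
    [0,0,0.035,0,0,0],
    [0,0,0.035,0,0,0],
    [0,0,0.02,0,0,0],
    [0,0,0,0,0,0],
  ],
  fingers=-0.35,
)

```text
time_s: 17.15
tcp_pos: [0.4736, -0.3885, 0.1386]
eef_rot: [179.7, 0.5, -178.4]
contact_force: [1.0, -1.3, 0.8]
gripper_width: 0.059
```

```bash
python3 - <<'E'
from h import *
st(); wcap('w7')
E
```

```text
17.15 [ 0.4736 -0.3885  0.1386] [ 179.68    0.52 -178.41] [ 1.  -1.3  0.8] 0.059
```

View pics/w7.png

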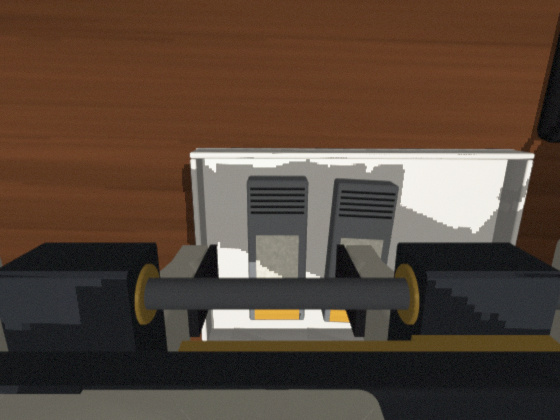

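Emit:
carry_out(
  plan=[
    [0.012,0.037,0.01,0,0,-0.01],
    [0.012,0.037,0,0,0,-0.01],
    [0.012,0.037,0,0,0,-0.01],
    [0.012,0.037,0,0,0,-0.01],
    [0.012,0.037,0,0,0,-0.008],
    [0.012,0.037,0,0,0,0],
    [0.012,0.037,0,0,0,0],
    [0.012,0.037,0,0,0,0],
    [0.012,0.037,0,0,0,0],
    [0.012,0.037,0,0,0,0],
    [0.012,0.037,0,0,0,0],
    [0.012,0.037,0,0,0,0],
  ],
  fingers=-0.38,
)

```text
time_s: 18.2
tcp_pos: [0.6144, 0.0692, 0.1437]
eef_rot: [179.6, 0.5, 177.9]
contact_force: [-0.0, 0.5, 0.2]
gripper_width: 0.0601
```

Emit:
carry_out(
  plan=[
    [0,0,-0.01,0,0,0],
    [0,0,-0.02,0,0,0],
    [0,0,0,0,0,0],
  ],
)

```text
time_s: 18.45
tcp_pos: [0.6165, 0.0784, 0.1111]
eef_rot: [179.6, 0.6, 178.3]
contact_force: [-1.8, -0.3, -1.6]
gripper_width: 0.0606
```

Emit:
carry_out(
  plan=[
    [0.003,0.001,-0.025,0,0.008,0.007],
    [0,0,-0.025,0,0,0],
    [0,0,-0.006,0,0,0],
    [0,0,0,0,0,0],
  ],
)

```text
time_s: 18.78
tcp_pos: [0.6194, 0.0787, 0.0543]
eef_rot: [179.6, 0.1, 178.8]
contact_force: [0.2, -0.3, -0.2]
gripper_width: 0.0602
```

Emit:
carry_out(
  plan=[
    [0.001,0.0008,-0.006,0,0,0],
    [0,0,0,0,0,0],
    [0,0,0,0,0,0],
  ],
)

```text
time_s: 19.03
tcp_pos: [0.6214, 0.0786, 0.0505]
eef_rot: [179.6, 0.2, 178.7]
contact_force: [-0.3, 1.0, 1.1]
gripper_width: 0.0601
```

Emit:
carry_out(
  plan=[
    [0,0,0,0,0,0],
    [0,0,0,0,0,0],
    [0,0,0,0,0,0],
    [0,0,0,0,0,0],
    [0,0,0,0,0,0],
  ],
  fingers=1,
)

```text
time_s: 19.45
tcp_pos: [0.6226, 0.0788, 0.054]
eef_rot: [179.5, 0.5, 178.7]
contact_force: [-0.4, -0.1, -1.8]
gripper_width: 0.0496
```

Emit:
carry_out(
  plan=[
    [-0.01,0.0002,0,0,0,0],
    [-0.02,0.0005,0,0,0,0],
    [-0.025,0.0006,0,0,0,0],
    [-0.025,0.0006,0,0,0,0],
    [-0.025,0.0006,0,0,0,0],
    [-0.015,0.0003,0,0,0,0],
  ],
)

```text
time_s: 19.95
tcp_pos: [0.4982, 0.0806, 0.0525]
eef_rot: [179.5, 0.5, 178.6]
contact_force: [0.1, -0.6, -0.3]
gripper_width: 0.0496
```

Emit:
carry_out(
  plan=[
    [0,0,0.02,0,0,0],
    [0,-0.005,0.03,0,0,0],
    [-0.003,-0.03,0.025,0,0,0.01],
    [-0.003,-0.036,0,0,0,0.01],
    [-0.003,-0.036,0,0,0,0.01],
    [-0.003,-0.036,0,0,0,0.01],
    [-0.003,-0.036,0,0,0,0],
    [-0.003,-0.036,0,0,0,0],
    [-0.003,-0.036,0,0,0,0],
    [0,-0.036,0,0,0,0],
    [0,-0.025,0,0,0,0],
    [0,0,0,0,0,0],
  ],
)

```text
time_s: 20.95
tcp_pos: [0.462, -0.2425, 0.1325]
eef_rot: [179.6, 0.6, -178.4]
contact_force: [0.9, -0.6, -1.1]
gripper_width: 0.0495
```

Emit:
carry_out(
  plan=[
    [0.004,0.003,-0.02,0,0.008,0],
    [0.003,0.001,-0.03,0,0,0],
    [0,0,-0.03,0,0,0],
    [0,0,-0.02,0,0,0],
    [0,0,0,0,0,0],
  ],
)

```text
time_s: 21.37
tcp_pos: [0.467, -0.2398, 0.0313]
eef_rot: [179.6, 0.5, -178.8]
contact_force: [0.1, 1.9, -1.5]
gripper_width: 0.0496
```

Emit:
carry_out(
  plan=[
    [0.002,0.0015,-0.01,0,0,0],
    [0,0,-0.004,0,0,0],
    [0,0,0,0,0,0],
  ],
)

```text
time_s: 21.62
tcp_pos: [0.4678, -0.2372, 0.0177]
eef_rot: [179.6, 0.3, -178.7]
contact_force: [0.1, -0.5, -0.3]
gripper_width: 0.0497
```

Emit:
carry_out(
  plan=[
    [0,0,0,0,0,0],
    [0,0,0,0,0,0],
    [0,0,0,0,0,0],
    [0,0,0.015,0,0,0],
    [0,0,0.03,0,0,0],
    [0,0,0.035,0,0,0],
    [0,0,0.035,0,0,0],
    [0,0,0.03,0,0,0],
  ],
  fingers=-0.24,
)

```text
time_s: 22.28
tcp_pos: [0.4657, -0.2366, 0.1695]
eef_rot: [179.6, 0.2, -178.7]
contact_force: [1.5, -0.2, -0.1]
gripper_width: 0.0541
```

```bash
python3 - <<'E'
from h import *
st(); wcap('w8');cap('top','t8')
im=cv2.imread('pics/t8.png'); cv2.imwrite('pics/t8c.png',cv2.resize(im[110:300,110:300],None,fx=3,fy=3,interpolation=cv2.INTER_CUBIC))
E
```

```text
22.28 [ 0.4657 -0.2366  0.1695] [ 179.58    0.19 -178.68] [ 1.5 -0.2 -0.1] 0.0541
```

View pics/w8.png

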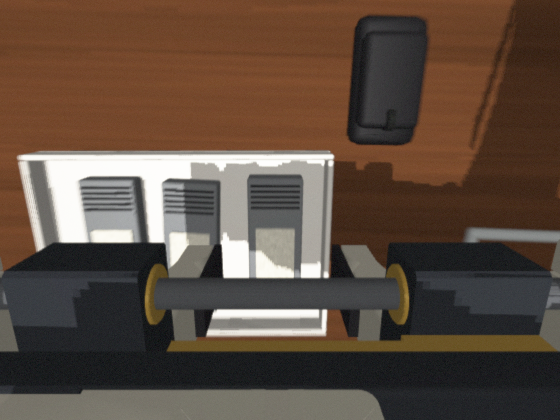

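View pics/t8c.png

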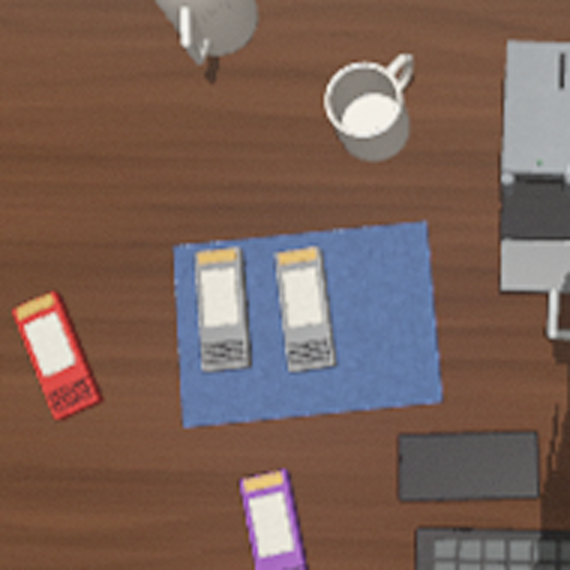

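```bash
cat > fresh.py <<'E'
from h import *
def find(f):
    im=cv2.imread(f); hsv=cv2.cvtColor(im,cv2.COLOR_BGR2HSV)
    m=cv2.inRange(hsv,(100,100,40),(125,255,255)); m[:,:150]=0;m[260:]=0;m[:,265:]=0
    p=max(cv2.findContours(m,0,2)[0],key=cv2.contourArea); full=np.zeros_like(m); cv2.fillConvexPoly(full,cv2.convexHull(p),255)
    q=cv2.bitwise_and(full,cv2.bitwise_not(m)); q=cv2.morphologyEx(q,cv2.MORPH_OPEN,np.ones((5,5)))
    for c in cv2.findContours(q,0,2)[0]:
        if cv2.contourArea(c)<300: continue
        R=cv2.minAreaRect(c); B=np.array([onz('top',*x,.022) for x in cv2.boxPoints(R)])
        B=B[np.argsort(B[:,0])]; tail=B[:2].mean(0); nose=B[2:].mean(0)
        print(R[0],'tail',tail.round(4),'nose',nose.round(4),'len',np.linalg.norm(nose-tail).round(4),'wid',np.linalg.norm(B[0]-B[1]).round(4),'yaw',np.degrees(np.arctan2(*(nose-tail)[[1,0]])).round(2))
if __name__=='__main__':
    import sys; find(sys.argv[1])
E
python3 fresh.py pics/t8.png
```

```text
(211.3154296875, 213.02308654785156) tail [0.45  0.315 0.022] nose [0.5847 0.338  0.022 ] len 0.1366 wid 0.0541 yaw 9.68
(183.82485961914062, 213.0482177734375) tail [0.448  0.4063 0.022 ] nose [0.5836 0.4238 0.022 ] len 0.1367 wid 0.0556 yaw 7.33
```

Emit:
carry_out(
  plan=[
    [0,0.037,0,0,0,0.015],
    [0,0.037,0,0,0,0.015],
    [0,0.037,0,0,0,0.015],
    [0,0.037,0,0,0,0.015],
    [0,0.037,0,0,0,0.015],
    [0,0.037,0,0,0,0.015],
    [0,0.037,0,0,0,0.015],
    [0,0.037,0,0,0,0.015],
    [0,0.037,0,0,0,0.015],
    [0,0.037,0,0,0,0.012],
    [0,0.037,0,0,0,0],
    [0,0.037,0,0,0,0],
  ],
  fingers=-0.5,
)

```text
time_s: 23.38
tcp_pos: [0.4677, 0.2196, 0.1869]
eef_rot: [179.4, 2.3, -170.5]
contact_force: [0.6, -0.3, 0.8]
gripper_width: 0.066
```

Emit:
carry_out(
  plan=[
    [0,0.035,0,0,0,0],
    [0,0.035,0,0,0,0],
    [0,0.03,0,0,0,0],
    [0,0.01,0,0,0,0],
    [0,0,0,0,0,0],
  ],
)

```text
time_s: 23.8
tcp_pos: [0.4665, 0.3426, 0.1907]
eef_rot: [179.1, 2.6, -170.1]
contact_force: [-0.5, -0.6, -0.7]
gripper_width: 0.0658
```

```bash
python3 - <<'E'
from h import *
st(); wcap('w9')
E
```

```text
23.8 [0.4665 0.3426 0.1907] [ 179.08    2.64 -170.13] [-0.5 -0.6 -0.7] 0.0658
```

View pics/w9.png

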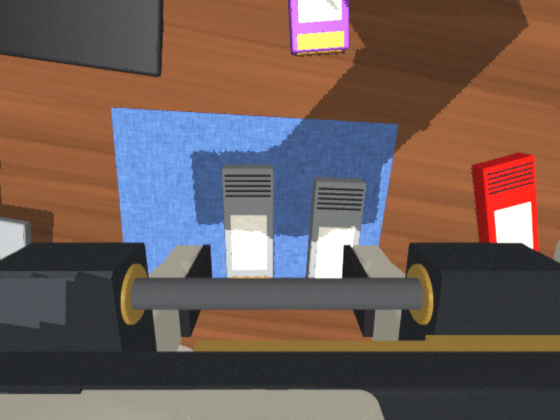

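```bash
python3 - <<'E'
from h import *
T=np.load('pics/w9.npy')
im=cv2.imread('pics/w9.png'); cv2.imwrite('pics/w9c.png',cv2.resize(im[150:290,190:390],None,fx=4,fy=4,interpolation=cv2.INTER_CUBIC))
for u,v in((223,166),(273,166),(226,278),(272,278),(313,178),(366,181)): print(wz(T,u,v,.025).round(4))
E
```

```text
[0.4582 0.2942 0.025 ]
[0.4503 0.3408 0.025 ]
[0.5766 0.3119 0.025 ]
[0.5688 0.3598 0.025 ]
[0.4554 0.3807 0.025 ]
[0.4498 0.4318 0.025 ]
```

View pics/w9c.png

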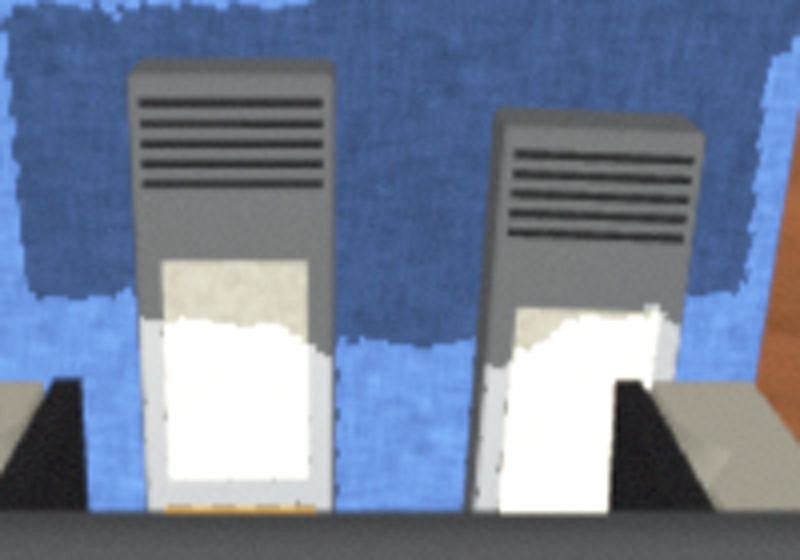

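Emit:
carry_out(
  plan=[
    [0.002,-0.012,-0.03,-0.015,0.03,-0.006],
    [0.002,-0.008,-0.035,0,0.012,-0.004],
    [0.001,-0.003,-0.035,0,0,0],
    [0,0,-0.03,0,0,0],
    [0,0,0,0,0,0],
  ],
  fingers=-0.4,
)

```text
time_s: 24.27
tcp_pos: [0.4728, 0.3143, 0.0624]
eef_rot: [179.1, 0.5, -170.8]
contact_force: [-0.4, -1.2, -1.2]
gripper_width: 0.0611
```

Emit:
carry_out(
  plan=[
    [0,0.005,-0.025,-0.01,0.004,0],
    [0,0.001,-0.02,-0.005,0,0],
    [0,0,-0.005,0,0,0],
    [0,0,0,0,0,0],
  ],
)

```text
time_s: 24.6
tcp_pos: [0.475, 0.3173, 0.0163]
eef_rot: [179.9, 0.3, -171.0]
contact_force: [0.3, -1.4, 0.3]
gripper_width: 0.0613
```

Emit:
carry_out(
  plan=[
    [-0.002,0.002,-0.007,0,0,0],
    [0,0,0,0,0,0],
  ],
)

```text
time_s: 24.77
tcp_pos: [0.4742, 0.3197, 0.0122]
eef_rot: [179.8, 0.4, -171.0]
contact_force: [-0.4, -0.9, 0.2]
gripper_width: 0.0615
```

```bash
python3 - <<'E'
from h import *
st(); wcap('w10')
E
```

```text
24.77 [0.4742 0.3197 0.0122] [ 179.78    0.42 -171.03] [-0.4 -0.9  0.2] 0.0615
```

View pics/w10.png

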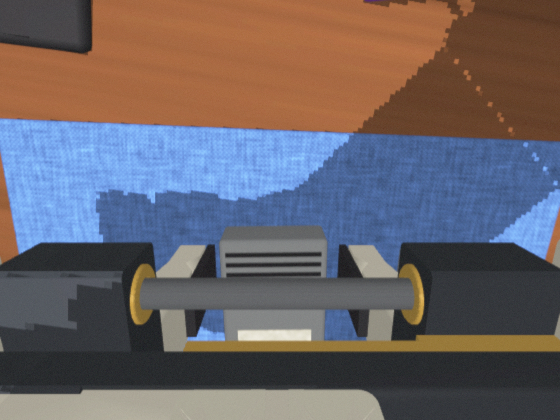

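Emit:
carry_out(
  plan=[
    [0,0,-0.003,0,0,0],
    [0,0,0,0,0,0],
    [0,0,0,0,0,0],
    [0,0,0,0,0,0],
    [0,0,0,0,0,0],
  ],
  fingers=1,
  force=50,
)

```text
time_s: 25.23
tcp_pos: [0.4757, 0.3215, 0.0134]
eef_rot: [179.5, 0.7, -171.0]
contact_force: [-0.5, -0.4, -2.0]
gripper_width: 0.0495
```

Emit:
carry_out(
  plan=[
    [0,0,0.02,0,0,0],
    [0,0,0.03,0,0,0],
    [0,0,0.03,0,0,0],
    [0,0,0.02,0,0,0],
    [0,0,0,0,0,0],
  ],
)

```text
time_s: 25.65
tcp_pos: [0.4735, 0.319, 0.1149]
eef_rot: [179.8, 0.4, -171.0]
contact_force: [1.3, -0.1, -0.8]
gripper_width: 0.0493
```

```bash
python3 - <<'E'
from h import *
st(); wcap('w11'); cap('top','t11')
E
python3 fresh.py pics/t11.png
```

```text
25.65 [0.4735 0.319  0.1149] [ 179.83    0.37 -170.99] [ 1.3 -0.1 -0.8] 0.0493
(206.0364227294922, 213.87677001953125) tail [0.4489 0.3316 0.022 ] nose [0.5796 0.355  0.022 ] len 0.1328 wid 0.1881 yaw 10.17
```

View pics/w11.png

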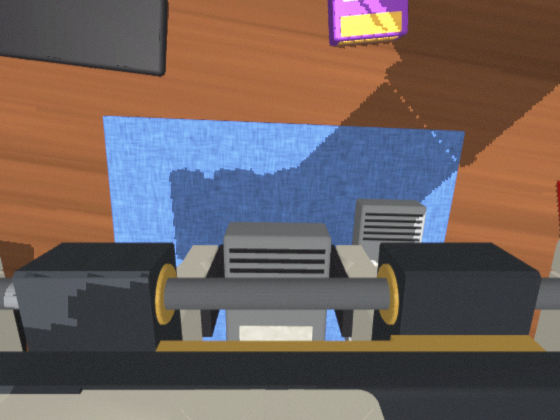

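Emit:
carry_out(
  plan=[
    [0.002,-0.02,0.01,0,0,-0.02],
    [0.002,-0.03,0.005,0,0,-0.03],
    [0.003,-0.03,0,0,0,-0.03],
    [0.003,-0.03,0,0,0,-0.03],
    [0.003,-0.03,0,0,0,-0.03],
    [0.003,-0.03,0,0,0,-0.03],
    [0.003,-0.03,0,0,0,-0.01],
    [0.003,-0.025,0,0,0,0],
    [0.003,-0.01,0,0,0,0],
    [0,0,0,0,0,0],
  ],
)

```text
time_s: 26.58
tcp_pos: [0.488, 0.0699, 0.1119]
eef_rot: [-179.4, -1.0, 178.2]
contact_force: [0.5, 0.7, -0.6]
gripper_width: 0.0498
```

Emit:
carry_out(
  plan=[
    [0.005,0.008,-0.02,0.01,-0.015,0.008],
    [0.004,0.003,-0.02,0,0,0],
    [0,0,-0.005,0,0,0],
    [0,0,0,0,0,0],
  ],
)

```text
time_s: 26.92
tcp_pos: [0.4962, 0.0811, 0.0631]
eef_rot: [-180.0, -0.3, 178.5]
contact_force: [0.4, -0.9, -1.0]
gripper_width: 0.0492
```

Emit:
carry_out(
  plan=[
    [0.004,0.001,-0.006,0,-0.003,0.003],
    [0,0,0,0,0,0],
  ],
)

```text
time_s: 27.08
tcp_pos: [0.5002, 0.0829, 0.0565]
eef_rot: [-179.9, -0.2, 178.8]
contact_force: [0.1, -0.3, -0.8]
gripper_width: 0.0492
```

```bash
python3 - <<'E'
from h import *
st(); cap('side','s12');cap('top','t12')
im=cv2.imread('pics/s12.png'); a=cv2.resize(im[150:260,260:390],None,fx=3,fy=3,interpolation=cv2.INTER_CUBIC)
im=cv2.imread('pics/t12.png'); b=cv2.resize(im[120:230,250:380],None,fx=3,fy=3,interpolation=cv2.INTER_CUBIC)
cv2.imwrite('pics/x12.png',np.hstack([a,b]))
E
```

```text
27.08 [0.5002 0.0829 0.0565] [-1.7991e+02 -1.6000e-01  1.7880e+02] [ 0.1 -0.3 -0.8] 0.0492
```

View pics/x12.png

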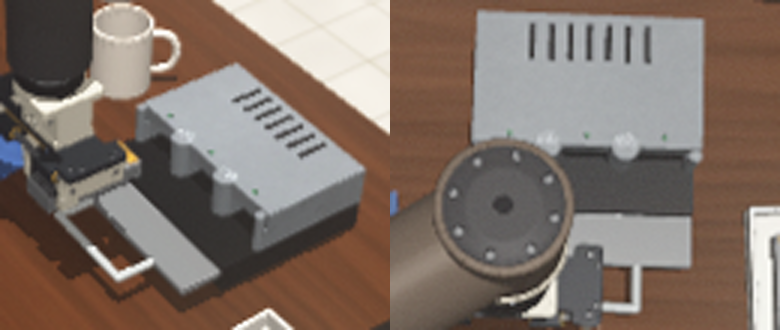

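Emit:
carry_out(
  plan=[
    [0.012,-0.001,0,0,0,0],
    [0.015,-0.0005,0,0,0,0],
    [0.015,-0.0004,0,0,0,0],
    [0.015,-0.0004,0,0,0,0],
    [0,0,0,0,0,0],
  ],
)

```text
time_s: 27.6
tcp_pos: [0.56, 0.0817, 0.0616]
eef_rot: [179.9, 0.1, 178.9]
contact_force: [0.2, -0.4, -0.8]
gripper_width: 0.0493
```

Emit:
carry_out(
  plan=[
    [0,-0.001,-0.005,0,0,-0.002],
    [0,0,0,0,0,0],
  ],
)

```text
time_s: 27.77
tcp_pos: [0.5605, 0.0808, 0.0572]
eef_rot: [179.9, 0.2, 178.7]
contact_force: [-0.2, -0.5, -0.7]
gripper_width: 0.0496
```

Emit:
carry_out(
  plan=[
    [0.012,-0.0004,-0.001,0,0,0],
    [0.012,-0.0004,-0.001,0,0,0],
    [0.01,-0.0003,-0.001,0,0,0],
  ],
)

```text
time_s: 28.02
tcp_pos: [0.594, 0.0797, 0.055]
eef_rot: [179.9, 0.2, 178.8]
contact_force: [-0.8, 0.0, 0.7]
gripper_width: 0.0494
```

Emit:
carry_out(
  plan=[
    [0.01,-0.0003,0,0,0,0],
    [0.01,-0.0003,0,0,0,0],
    [0.005,-0.0002,0,0,0,0],
  ],
)

```text
time_s: 28.27
tcp_pos: [0.6231, 0.0789, 0.0551]
eef_rot: [179.9, 0.2, 178.8]
contact_force: [-0.6, -0.2, 0.0]
gripper_width: 0.0493
```

Emit:
carry_out(
  plan=[
    [0.004,0,0,0,0,0],
    [0.004,0,0,0,0,0],
  ],
)

```text
time_s: 28.43
tcp_pos: [0.6256, 0.0782, 0.0545]
eef_rot: [180.0, -0.5, 178.7]
contact_force: [-25.8, 7.5, 24.1]
gripper_width: 0.0495
```

Emit:
carry_out(
  plan=[
    [-0.0005,0,0,0,0,0],
    [0,0,0,0,0,0],
    [0,0,0,0,0,0],
    [0,0,0,0,0,0],
  ],
  fingers=-0.38,
)

```text
time_s: 28.77
tcp_pos: [0.6256, 0.0786, 0.0548]
eef_rot: [180.0, -0.5, 178.7]
contact_force: [0.2, 0.7, -0.3]
gripper_width: 0.0599
```

Emit:
carry_out(
  plan=[
    [0,0,0.015,0,0,0],
    [0,0,0.03,0,0,0],
    [0,0,0.03,0,0,0],
    [0,0,0,0,0,0],
  ],
)

```text
time_s: 29.1
tcp_pos: [0.6253, 0.0775, 0.13]
eef_rot: [-179.9, -0.7, 178.7]
contact_force: [1.2, 0.2, 1.1]
gripper_width: 0.0604
```

```bash
python3 - <<'E'
from h import *
st(); wcap('w13')
E
```

```text
29.1 [0.6253 0.0775 0.13  ] [-179.9    -0.71  178.7 ] [1.2 0.2 1.1] 0.0604
```

View pics/w13.png

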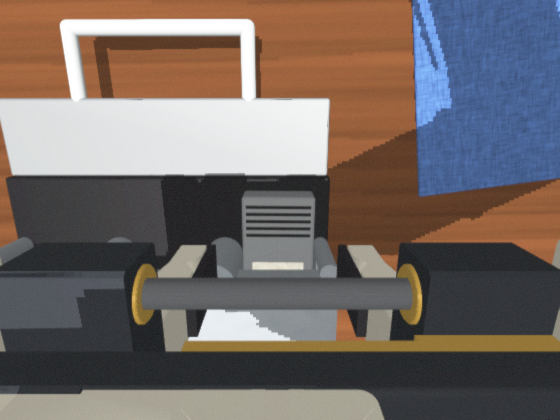

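```bash
python3 - <<'E'
from h import *
cap('top','t13')
im=cv2.imread('pics/t13.png'); cv2.imwrite('pics/t13c.png',cv2.resize(im[100:270,110:370],None,fx=3,fy=3,interpolation=cv2.INTER_CUBIC))
E
python3 fresh.py pics/t13.png
```

```text
(181.83078002929688, 213.14614868164062) tail [0.4482 0.4092 0.022 ] nose [0.5825 0.4338 0.022 ] len 0.1365 wid 0.0469 yaw 10.36
```

View pics/t13c.png

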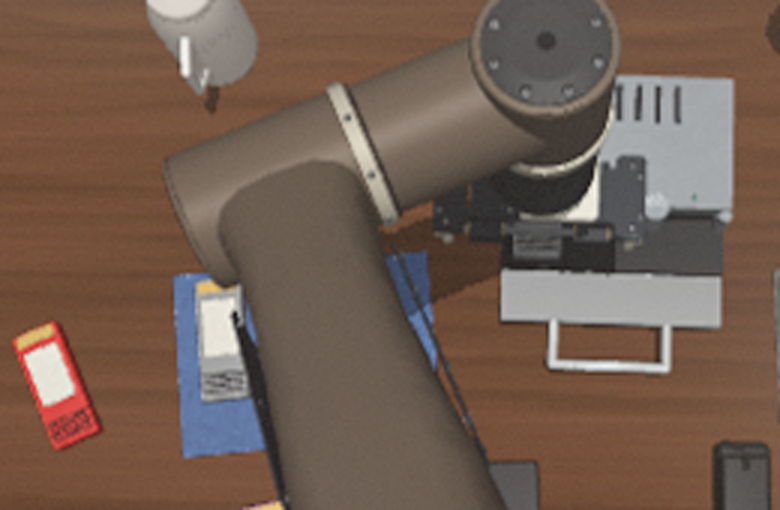

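Emit:
carry_out(
  plan=[
    [-0.01,0.01,0.03,0,-0.01,0],
    [-0.02,0.03,0.02,0,0,0.02],
    [-0.018,0.034,0.01,0,0,0.02],
    [-0.018,0.034,0,0,0,0.02],
    [-0.018,0.034,0,0,0,0.02],
    [-0.018,0.034,0,0,0,0.02],
    [-0.018,0.034,0,0,0,0.02],
    [-0.018,0.034,0,0,0,0.02],
    [-0.005,0.034,0,0,0,0],
    [0,0.03,0,0,0,0],
    [0,0.01,0,0,0,0],
    [0,0,0,0,0,0],
  ],
)

```text
time_s: 30.2
tcp_pos: [0.4677, 0.4043, 0.175]
eef_rot: [-179.5, -1.0, -173.3]
contact_force: [-0.1, -0.5, 0.4]
gripper_width: 0.0606
```

```bash
python3 - <<'E'
from h import *
st(); wcap('w14')
E
```

```text
30.2 [0.4677 0.4043 0.175 ] [-179.52   -1.05 -173.3 ] [-0.1 -0.5  0.4] 0.0606
```

View pics/w14.png

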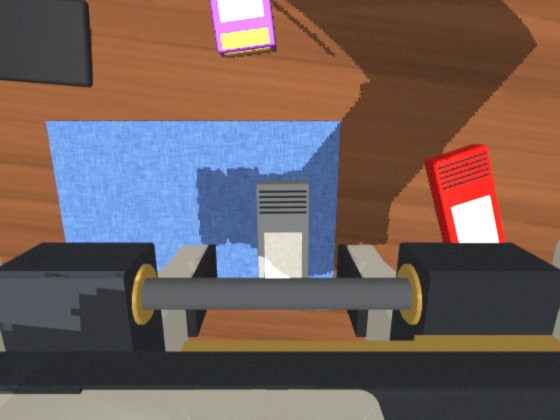

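```bash
python3 - <<'E'
from h import *
T=np.load('pics/w14.npy')
im=cv2.imread('pics/w14.png'); cv2.imwrite('pics/w14c.png',cv2.resize(im[165:285,220:340],None,fx=5,fy=5,interpolation=cv2.INTER_CUBIC))
for u,v in((257,184),(309,184),(259,275),(307,275)): print(wz(T,u,v,.025).round(4))
E
```

```text
[0.4574 0.3855 0.025 ]
[0.4519 0.4329 0.025 ]
[0.5478 0.3967 0.025 ]
[0.5422 0.4436 0.025 ]
```

View pics/w14c.png

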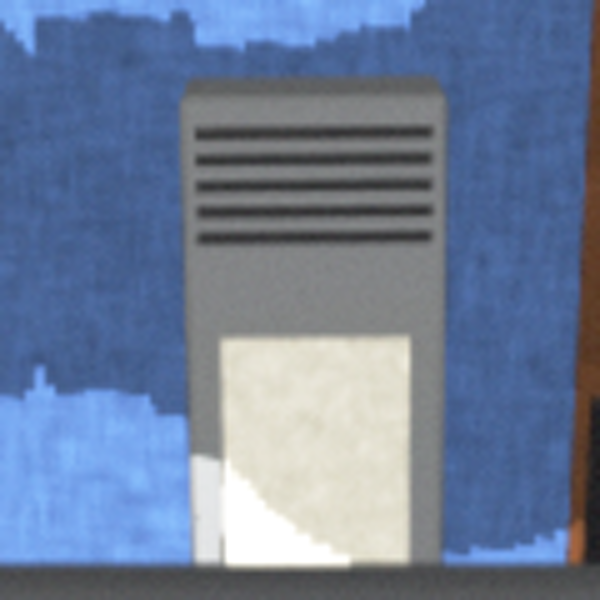

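Emit:
carry_out(
  plan=[
    [0.003,0.004,-0.03,0.008,-0.015,0],
    [0.003,0.003,-0.035,0,0,0],
    [0.001,0,-0.035,0,0,0],
    [0,0,-0.015,0,0,0],
    [0,0,0,0,0,0],
  ],
  fingers=-0.4,
)

```text
time_s: 30.67
tcp_pos: [0.4762, 0.4051, 0.0556]
eef_rot: [-179.9, -0.0, -173.5]
contact_force: [-0.6, 0.4, 0.6]
gripper_width: 0.0614
```

Emit:
carry_out(
  plan=[
    [-0.001,0.005,-0.02,0,0,0],
    [0,0.001,-0.018,0,0,0],
    [0,0,-0.003,0,0,0],
  ],
)

```text
time_s: 30.92
tcp_pos: [0.4768, 0.4076, 0.0148]
eef_rot: [-179.9, -0.0, -173.7]
contact_force: [0.7, -0.5, -0.9]
gripper_width: 0.0613
```

```bash
python3 - <<'E'
from h import *
st(); wcap('w15')
E
```

```text
30.92 [0.4768 0.4076 0.0148] [-1.7988e+02 -3.0000e-02 -1.7371e+02] [ 0.7 -0.5 -0.9] 0.0613
```

View pics/w15.png

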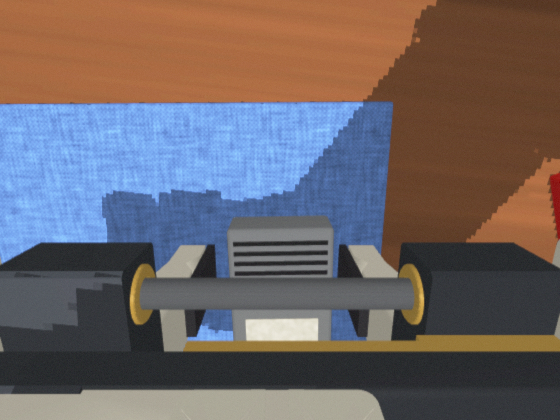

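Emit:
carry_out(
  plan=[
    [-0.004,0.0025,-0.003,0,0,0.004],
    [0,0,0,0,0,0],
  ],
)

```text
time_s: 31.13
tcp_pos: [0.474, 0.4099, 0.0145]
eef_rot: [-179.9, 0.1, -173.5]
contact_force: [-0.0, -0.5, -0.3]
gripper_width: 0.0614
```

Emit:
carry_out(
  plan=[
    [0,0,-0.002,0,0,0],
    [0,0,0,0,0,0],
    [0,0,0,0,0,0],
    [0,0,0,0,0,0],
    [0,0,0,0,0,0],
  ],
  fingers=1,
)

```text
time_s: 31.55
tcp_pos: [0.4749, 0.4113, 0.0167]
eef_rot: [179.8, 0.3, -173.5]
contact_force: [-0.3, 0.2, -1.4]
gripper_width: 0.0496
```

Emit:
carry_out(
  plan=[
    [0,0,0.02,0,0,0],
    [0,0,0.03,0,0,0],
    [0,0,0.03,0,0,0],
    [0,0,0.025,0,0,0],
    [0,0,0,0,0,0],
  ],
)

```text
time_s: 31.97
tcp_pos: [0.4728, 0.4085, 0.123]
eef_rot: [-179.9, -0.0, -173.5]
contact_force: [1.0, 0.6, -1.2]
gripper_width: 0.0499
```

Emit:
carry_out(
  plan=[
    [0,-0.02,0.005,0,0,-0.016],
    [0.002,-0.035,0,0,0,-0.015],
    [0.002,-0.037,0,0,0,-0.015],
    [0.002,-0.037,0,0,0,-0.015],
    [0.002,-0.037,0,0,0,-0.015],
    [0.002,-0.037,0,0,0,-0.015],
    [0.002,-0.037,0,0,0,-0.015],
    [0.002,-0.037,0,0,0,-0.015],
    [0.002,-0.037,0,0,0,-0.015],
    [0.002,-0.037,0,0,0,0],
    [0,-0.03,0,0,0,0],
    [0,-0.01,0,0,0,0],
  ],
)

```text
time_s: 32.97
tcp_pos: [0.4857, 0.0057, 0.1281]
eef_rot: [179.8, 0.1, 178.7]
contact_force: [0.4, 0.2, -2.4]
gripper_width: 0.0495
```

Emit:
carry_out(
  plan=[
    [0,0,0,0,0,0],
    [0,0,0,0,0,0],
  ],
)

```text
time_s: 33.13
tcp_pos: [0.4849, 0.0029, 0.1278]
eef_rot: [179.8, 0.1, 178.4]
contact_force: [0.2, 0.6, -1.6]
gripper_width: 0.0492
```

Emit:
carry_out(
  plan=[
    [0.004,-0.001,-0.02,0,0,0.005],
    [0.003,0,-0.028,0,0,0],
    [0.002,0,-0.014,0,0,0],
    [0,0,0,0,0,0],
  ],
)

```text
time_s: 33.47
tcp_pos: [0.4963, 0.0056, 0.0655]
eef_rot: [179.6, 0.4, 178.9]
contact_force: [-0.5, -0.1, -1.8]
gripper_width: 0.0491
```

Emit:
carry_out(
  plan=[
    [0.002,-0.004,-0.0055,0,0.004,-0.003],
    [0,0,0,0,0,0],
  ],
)

```text
time_s: 33.63
tcp_pos: [0.4984, 0.0031, 0.0595]
eef_rot: [179.7, 0.1, 178.8]
contact_force: [-0.6, -0.3, -0.7]
gripper_width: 0.0495
```

Emit:
carry_out(
  plan=[
    [0.012,-0.0015,0,0,0,0],
    [0.012,-0.0005,-0.001,0,0,0],
    [0.012,-0.0004,-0.001,0,0,0],
  ],
)

```text
time_s: 33.88
tcp_pos: [0.5351, 0.002, 0.0597]
eef_rot: [179.6, 0.2, 179.0]
contact_force: [0.8, -0.2, -1.4]
gripper_width: 0.0494
```

Emit:
carry_out(
  plan=[
    [0.012,-0.0015,-0.0005,0,0,-0.004],
    [0.012,-0.0005,-0.001,0,0,0],
    [0.012,-0.0004,-0.001,0,0,0],
  ],
)

```text
time_s: 34.13
tcp_pos: [0.5749, 0.0002, 0.0595]
eef_rot: [179.6, 0.3, 178.7]
contact_force: [0.1, -0.1, -2.1]
gripper_width: 0.0496
```

Emit:
carry_out(
  plan=[
    [0.012,-0.0004,-0.0005,0,0,0],
    [0.012,-0.0004,-0.001,0,0,0],
    [0.012,-0.0004,-0.001,0,0,0],
    [0.006,-0.0003,0,0,0,0],
  ],
)

```text
time_s: 34.47
tcp_pos: [0.623, -0.0009, 0.0596]
eef_rot: [179.6, 0.5, 178.8]
contact_force: [0.0, 0.8, -1.8]
gripper_width: 0.0492
```

Emit:
carry_out(
  plan=[
    [0.005,0,0,0,0,0],
    [0.004,0,0,0,0,0],
  ],
)

```text
time_s: 34.63
tcp_pos: [0.6248, -0.0014, 0.0576]
eef_rot: [179.7, -0.4, 178.6]
contact_force: [-19.2, 7.5, 16.3]
gripper_width: 0.0494
```

Emit:
carry_out(
  plan=[
    [-0.0005,0,0,0,0,0],
    [0,0,0,0,0,0],
    [0,0,0,0,0,0],
    [0,0,0,0,0,0],
  ],
  fingers=-0.38,
)

```text
time_s: 34.97
tcp_pos: [0.6253, -0.0006, 0.0597]
eef_rot: [179.6, -0.3, 178.7]
contact_force: [-0.3, 0.0, 0.8]
gripper_width: 0.0599
```

Emit:
carry_out(
  plan=[
    [0,0,0.015,0,0,0],
    [0,0,0.03,0,0,0],
    [-0.01,0,0.03,0,0,0],
    [-0.02,0,0.03,0,0,0],
    [-0.03,0,0.03,0,0,0],
    [-0.03,0,0.02,0,0,0],
    [0,0,0,0,0,0],
  ],
)

```text
time_s: 35.55
tcp_pos: [0.5345, -0.0012, 0.2205]
eef_rot: [179.7, -0.1, 178.6]
contact_force: [0.6, -0.6, -0.9]
gripper_width: 0.0606
```

```bash
python3 - <<'E'
from h import *
st(); wcap('w16');cap('side','s16');cap('top','t16')
im=cv2.imread('pics/s16.png'); a=cv2.resize(im[150:260,260:390],None,fx=3,fy=3,interpolation=cv2.INTER_CUBIC)
im=cv2.imread('pics/t16.png'); b=cv2.resize(im[120:230,250:380],None,fx=3,fy=3,interpolation=cv2.INTER_CUBIC)
cv2.imwrite('pics/x16.png',np.hstack([a,b]))
E
```

```text
35.55 [ 0.5345 -0.0012  0.2205] [ 1.7966e+02 -9.0000e-02  1.7865e+02] [ 0.6 -0.6 -0.9] 0.0606
```

View pics/w16.png

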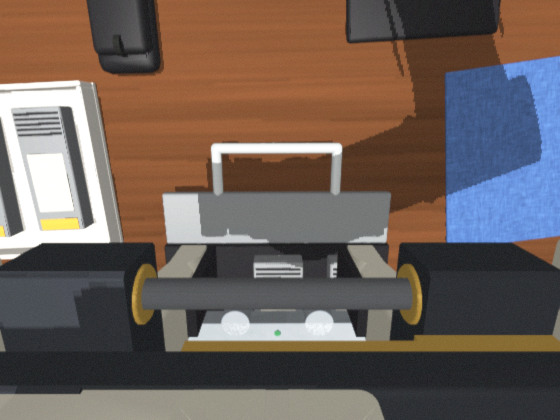

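View pics/x16.png

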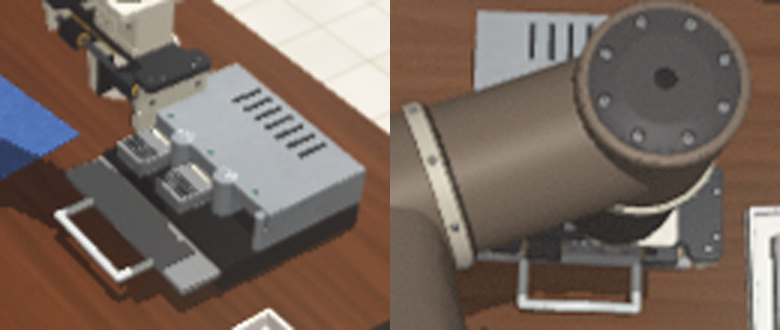

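Emit:
carry_out(
  plan=[
    [0.008,0,-0.03,0,0,0],
    [0.008,0,-0.04,0,0,0],
    [0.008,0,-0.04,0,0,0],
    [0,0,-0.035,0,0,0],
    [0,0,-0.01,0,0,0],
    [0,0,0,0,0,0],
  ],
  fingers=1,
  force=20,
)

```text
time_s: 36.2
tcp_pos: [0.5643, -0.0016, 0.0504]
eef_rot: [179.8, -0.3, 178.6]
contact_force: [-0.6, -0.6, 0.2]
gripper_width: 0.0262
```

Emit:
carry_out(
  plan=[
    [0,0.001,0.003,0,0,0],
    [0,0,0,0,0,0],
    [0,0,0,0,0,0],
    [0.01,0,0,0,0,0],
    [0.01,0,0,0,0,0],
  ],
)

```text
time_s: 36.62
tcp_pos: [0.5855, -0.0009, 0.0532]
eef_rot: [179.9, -0.5, 178.6]
contact_force: [0.8, -0.2, 0.7]
gripper_width: 0.0005
```

Emit:
carry_out(
  plan=[
    [0.005,0,0,0,0,0],
    [0.004,0,0,0,0,0],
  ],
)

```text
time_s: 36.78
tcp_pos: [0.5942, -0.0008, 0.0545]
eef_rot: [179.9, -0.7, 178.6]
contact_force: [-28.5, 9.3, 19.8]
gripper_width: 0.0003
```

Emit:
carry_out(
  plan=[
    [-0.01,0,0,0,0,0],
    [-0.015,0,0,0,0,0],
    [0,0.02,0.005,0,-0.01,0],
    [0,0.03,0,0,0,0],
    [0,0.025,0,0,0,0],
    [0,0,0,0,0,0],
  ],
)

```text
time_s: 37.28
tcp_pos: [0.5713, 0.0757, 0.0627]
eef_rot: [179.7, 0.1, 178.3]
contact_force: [0.9, 0.2, 0.8]
gripper_width: 0.0002
```

Emit:
carry_out(
  plan=[
    [0.005,0.002,-0.007,0,0,0],
    [0.01,0.001,0,0,0,0],
    [0.005,0,0,0,0,0],
  ],
)

```text
time_s: 37.53
tcp_pos: [0.5936, 0.0804, 0.0569]
eef_rot: [179.6, 0.3, 178.4]
contact_force: [0.9, -0.3, 0.3]
gripper_width: 0.0009
```

Emit:
carry_out(
  plan=[
    [0.004,0,0,0,0,0],
    [0.002,0,0,0,0,0],
  ],
)

```text
time_s: 37.7
tcp_pos: [0.5956, 0.0789, 0.0553]
eef_rot: [179.7, -0.3, 178.3]
contact_force: [-11.2, 4.3, 8.0]
gripper_width: 0.0002
```

Emit:
carry_out(
  plan=[
    [-0.01,0,0,0,0,0],
    [-0.02,0,0.01,0,0,0],
    [-0.02,-0.01,0.03,0,0,0.05],
    [-0.02,-0.015,0.03,0,0,0.12],
    [-0.015,-0.015,0.02,0,0,0.12],
    [-0.01,-0.015,0,0,0,0.12],
    [-0.005,-0.015,0,0,0,0.12],
    [0,-0.01,0,0,0,0.12],
    [0,0,0,0,0,0.12],
    [0,0,0,0,0,0.12],
    [0,0,0,0,0,0.12],
    [0,0,0,0,0,0.12],
  ],
  fingers=0.3,
)

```text
time_s: 38.7
tcp_pos: [0.4905, -0.0139, 0.1474]
eef_rot: [-179.7, -0.2, -115.1]
contact_force: [0.3, 0.1, 0.7]
gripper_width: 0.0304
```

Emit:
carry_out(
  plan=[
    [0,0,0,0,0,0.12],
    [0,0,0,0,0,0.12],
    [0,0,0,0,0,0.12],
    [0,0,0,0,0,0.09],
    [0,0,0,0,0,0],
  ],
)

```text
time_s: 39.12
tcp_pos: [0.4905, -0.0177, 0.1475]
eef_rot: [-179.6, -0.2, -87.9]
contact_force: [-0.6, -0.9, 0.2]
gripper_width: 0.0309
```

Emit:
carry_out(
  plan=[
    [0.003,0.014,-0.02,0,0,-0.04],
    [0.001,0.005,-0.03,0,0,-0.017],
    [0,0,-0.03,0,0,0],
    [0,0,0,0,0,0],
  ],
)

```text
time_s: 39.45
tcp_pos: [0.4969, 0.0003, 0.068]
eef_rot: [-179.1, -0.1, -92.3]
contact_force: [-1.8, -1.0, -0.4]
gripper_width: 0.0305
```

```bash
python3 - <<'E'
from h import *
st(); wcap('w17');cap('side','s17')
im=cv2.imread('pics/s17.png'); a=cv2.resize(im[150:280,250:390],None,fx=4,fy=4,interpolation=cv2.INTER_CUBIC)
cv2.imwrite('pics/x17.png',a)
E
```

```text
39.45 [4.969e-01 3.000e-04 6.800e-02] [-1.7907e+02 -6.0000e-02 -9.2300e+01] [-1.8 -1.  -0.4] 0.0305
```

View pics/w17.png

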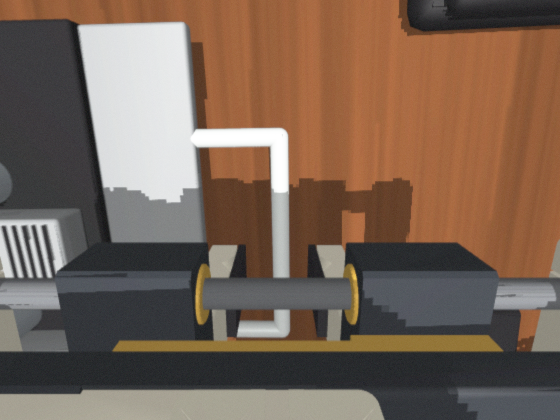

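View pics/x17.png

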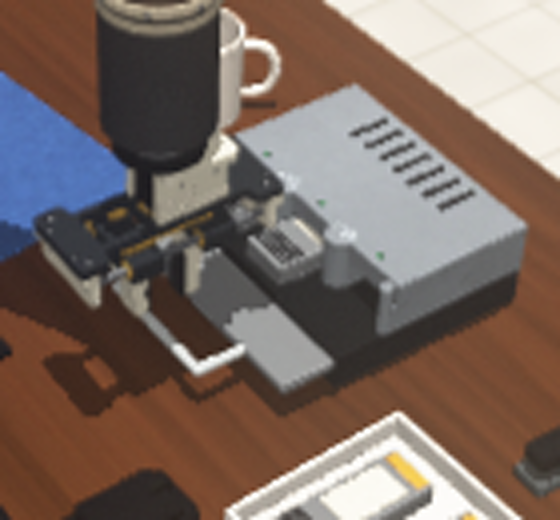

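Bar lies between the open fingers (bar at u≈281, fingers at 240 and 312). Descend and pinch.

Emit:
carry_out(
  plan=[
    [-0.001,0.002,-0.02,0,0,0.01],
    [0,0,-0.02,0,0,0],
    [0,0,-0.008,0,0,0],
  ],
)

```text
time_s: 39.8
tcp_pos: [0.5043, 0.0037, 0.0304]
eef_rot: [-178.1, 0.2, -91.7]
contact_force: [-0.1, 1.4, -0.4]
gripper_width: 0.0307
```

Emit:
carry_out(
  plan=[
    [0,0,-0.003,0,0,0],
    [0,0,0,0,0,0],
    [0,0,0,0,0,0],
    [0,0,0,0,0,0],
    [0,0,0,0,0,0],
  ],
  fingers=1,
  force=20,
)

```text
time_s: 40.22
tcp_pos: [0.4953, 0.0029, 0.0284]
eef_rot: [-179.0, 0.1, -92.2]
contact_force: [4.4, -2.0, -3.3]
gripper_width: 0.0092
```

Emit:
carry_out(
  plan=[
    [0,0,0,0,0,0],
    [0,0,-0.006,0,0,0],
    [0,0,-0.004,0,0,0],
  ],
  fingers=0.6,
)

```text
time_s: 40.47
tcp_pos: [0.4983, 0.0037, 0.0221]
eef_rot: [-178.6, 0.3, -92.2]
contact_force: [0.9, -0.8, -0.1]
gripper_width: 0.0168
```

Emit:
carry_out(
  plan=[
    [0,0,-0.001,0,0,0],
    [0,0,0,0,0,0],
    [0,0,0,0,0,0],
  ],
  fingers=1,
)

```text
time_s: 40.72
tcp_pos: [0.4955, 0.0035, 0.0198]
eef_rot: [-178.9, 0.2, -92.4]
contact_force: [1.8, 1.1, 2.0]
gripper_width: 0.0091
```

Emit:
carry_out(
  plan=[
    [0.001,0,0.014,0,0,0],
    [0.003,0,0.016,0,0,0],
    [0.006,-0.0002,0.0148,0,0,0],
    [0.0084,-0.0002,0.0137,0,0,0],
    [0.0104,-0.0003,0.0121,0,0,0],
  ],
)

```text
time_s: 41.13
tcp_pos: [0.5159, 0.0029, 0.0867]
eef_rot: [-179.9, 0.2, -92.5]
contact_force: [-8.2, 6.8, -0.5]
gripper_width: 0.0094
```

Emit:
carry_out(
  plan=[
    [0.0105,-0.0003,0.011,0,0,0.005],
    [0.0116,-0.0003,0.0094,0,0,0.005],
    [0.0131,-0.0003,0.0075,0,0,0.005],
    [0.014,-0.0003,0.0055,0,0,0],
    [0.0145,-0.0003,0.0033,0,0,0],
  ],
)

```text
time_s: 41.55
tcp_pos: [0.5702, 0.0015, 0.1241]
eef_rot: [178.9, 0.2, -91.8]
contact_force: [-5.5, 2.3, 5.7]
gripper_width: 0.0092
```

Emit:
carry_out(
  plan=[
    [0.01,-0.0002,0.0005,0,0,0],
    [0.009,-0.0002,0,0,0,0],
    [0.004,0,0,0,0,0],
  ],
)

```text
time_s: 41.8
tcp_pos: [0.5902, 0.0008, 0.1264]
eef_rot: [178.4, 0.1, -91.8]
contact_force: [-24.7, 6.9, 19.7]
gripper_width: 0.0092
```

Emit:
carry_out(
  plan=[
    [0,0,0,0,0,0],
    [0,0,0,0,0,0],
    [0,0,0,0,0,0],
    [0,0,0,0,0,0],
  ],
  fingers=0.3,
)

```text
time_s: 42.13
tcp_pos: [0.59, 0.0003, 0.1263]
eef_rot: [178.3, 0.1, -91.9]
contact_force: [0.5, 0.2, -0.2]
gripper_width: 0.0286
```

Emit:
carry_out(
  plan=[
    [0,0,0.02,0,0,0],
    [0,0,0.03,0,0,0],
    [-0.01,0,0.03,0,0,0],
    [-0.02,0,0.03,0,0,0],
    [-0.03,0,0.02,0,0,0],
    [-0.03,0,0,0,0,0],
    [-0.03,0,0,0,0,0],
    [0,0,0,0,0,0],
  ],
)

```text
time_s: 42.8
tcp_pos: [0.4665, -0.0015, 0.2587]
eef_rot: [178.2, -0.1, -92.0]
contact_force: [-0.6, -0.0, -0.7]
gripper_width: 0.0308
```

```bash
python3 - <<'E'
from h import *
st(); wcap('w18');cap('side','s18');cap('top','t18')
im=cv2.imread('pics/s18.png'); a=cv2.resize(im[140:280,250:390],None,fx=3,fy=3,interpolation=cv2.INTER_CUBIC)
im=cv2.imread('pics/t18.png'); b=cv2.resize(im[110:250,250:376],None,fx=3,fy=3,interpolation=cv2.INTER_CUBIC)
cv2.imwrite('pics/x18.png',np.hstack([a,b]))
E
```

```text
42.8 [ 0.4665 -0.0015  0.2587] [ 1.7823e+02 -6.0000e-02 -9.2020e+01] [-0.6 -0.  -0.7] 0.0308
```

View pics/x18.png

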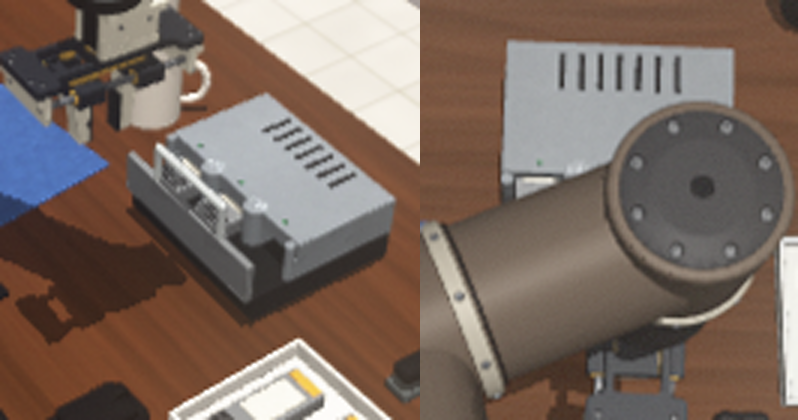

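View pics/t18.png

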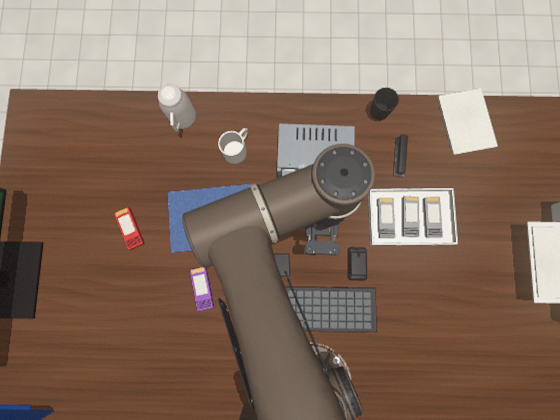

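Emit:
carry_out(
  plan=[
    [0,-0.037,0,0,0,0],
    [0,-0.037,0,0,0,0],
    [0,-0.037,0,0,0,0],
    [0,-0.037,0,0,0,0],
    [0,-0.037,0,0,0,0],
    [0,-0.037,0,0,0,0],
    [0,-0.037,0,0,0,0],
    [0,-0.037,0,0,0,0],
    [0,-0.037,0,0,0,0],
    [0,-0.037,0,0,0,0],
    [0,-0.037,0,0,0,0],
    [0,0,0,0,0,0],
  ],
)

```text
time_s: 43.95
tcp_pos: [0.4771, -0.4304, 0.2473]
eef_rot: [177.6, -0.1, -91.6]
contact_force: [0.2, 0.3, 0.2]
gripper_width: 0.0306
```

```bash
python3 - <<'E'
from h import *
st(); cap('top','t19')
im=cv2.imread('pics/t19.png'); cv2.imwrite('pics/x19.png',cv2.resize(im[110:210,260:360],None,fx=6,fy=6,interpolation=cv2.INTER_CUBIC))
E
```

```text
43.95 [ 0.4771 -0.4304  0.2473] [ 1.7761e+02 -1.0000e-01 -9.1550e+01] [0.2 0.3 0.2] 0.0306
```

View pics/x19.png

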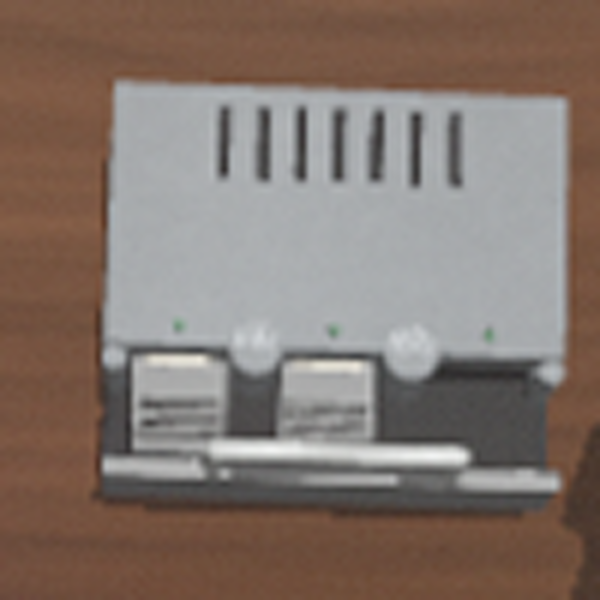

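```bash
python3 - <<'E'
from h import *
t=lambda u,v,z: onz('top',260+u/6,110+v/6,z).round(4)
print('bar',t(210,449,.14),t(470,457,.14),'before',t(205,475,.14),t(465,487,.14))
print('panel top edge mid',t(100,460,.095),t(560,477,.095), 'cyl', t(255,350,.095),t(410,355,.095))
print('tails',t(135,453,.067),t(375,440,.067))
E
```

```text
bar [0.5872 0.061  0.14  ] [ 0.5852 -0.0667  0.14  ] before [0.5741 0.0633 0.14  ] [ 0.5702 -0.0642  0.14  ]
panel top edge mid [0.5907 0.1161 0.095 ] [ 0.5857 -0.1185  0.095 ] cyl [0.6499 0.0375 0.095 ] [ 0.6485 -0.0422  0.095 ]
tails [0.601  0.0986 0.067 ] [ 0.61   -0.0268  0.067 ]
```

```bash
python3 - <<'E'
from h import *
print(r.close_job()); st()
E
```

```text
the job is handed in; nothing more can be done
None
the job is handed in; nothing more can be done
```

The job is handed in, after about 44 s of robot time, and it reports no verdict. I pulled the door fully down and put the three used cartridges side by side in the white tray. The two fresh ones from the blue pad went into the third (y = +80 mm) and middle bays, and then I pushed the door shut.

- **Cartridges home:** each fresh cartridge met the stop at about 20–26 N where I expected it. A push on each tail with closed fingers met resistance within about 1 mm of the predicted position.
- **Door shut:** the handle stopped the arm at about 25 N, against 2–5 N to move it. Its position, in both the arm reading and the top view relative to the dock, puts the door within about 0.02 rad of shut.
- **Tray and bystanders:** the top view taken after closing showed all three used cartridges in the tray. The mug, mouse, stapler and the red and purple look-alikes looked unmoved. The arm hid most of the phone in that view, and I did not recheck it.
- **Arm:** it was clear of everything at hand-in.
- **Disagreement:** the top camera read x about 4 mm lower than the arm's own readings. I used the arm and contact readings, and judged top-view positions relative to the dock.

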